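# Set up printed parts and paint for finishing

### The arm

A 7-joint arm with a two-finger parallel gripper is mounted at the origin on the work surface. World frame = base frame: x ahead of the robot, y to its left, z up, the work surface at z = 0. Lengths are in m, angles in rad, forces in N, time in s.
With the tool pointing down it reaches from about 0.4 to 0.85 m from the base axis. Payload 10.4 kg.
Tool frame: the origin (TCP) lies at the very end of the fingers, on their centre line; the grasp point (between the pads) lies 19 mm behind it; z points along the fingers, y is the line along which they close (so a half turn about z gives the same grasp; the last joint's range is limited). The gripper opens to 85 mm and grips with 20 to 120 N. Pads are 22 mm wide; open, the fingers measure 114 mm over their backs; the gripper's body (76 mm by 85 mm) begins 54 mm behind the grasp point. The pads swing forward as they close: fully open they stand 13 mm farther back than shut.
Start: joints at [1.217, 0.332, -0.065, 1.46, 0.022, 1.35, -0.088], TCP at [0.203, -0.591, 0.231] pointing down, gripper open.
Joint ranges: [-2.6, 2.6], [-0.5, 2.12], [-1.47, 1.34], [0.16, 2.42], [-1.27, 4.41], [0.06, 2.06], [-2.6, 2.6]. Speed limits (rad/s): [2.22, 2.22, 2.79, 2.79, 3.14, 3.14, 3.14].

### API

Orientations are given as a unit quaternion [x, y, z, w].
In Python, from workcell import * gives the robot as it stands. The module is installed in compiled form; this text tells all that it offers.
- The arm moves only by the tool carry_out, never from a script. Its argument "motion" is a list of rows, each an object with "xyz": the shift along the tool's x, y, z in m, a list of three; "angular": the turn, a rotation vector about the tool's x, y, z in degrees, a list of three. A call has 1 to 12 rows; each row is the pose to reach, as a shift and turn from the pose commanded when the call began, along the tool's axes at that moment; what a row does not reach only later rows make up. A row lasts 1/10 s, in which the tool goes at most 50 mm and 8.59 degrees, less where a joint would pass 70% of its speed; a pose out of reach is approached as far as the arm can. A call with a gripper value outside its range is refused whole. "hand" is the opening, from 0 (shut) to 1 (fully open), set as the call begins (left out, the last holds). The fingers move at their own pace and stop on an object; "grip_force" is the grip in N (left out, the last holds). Time passes only in rows, so rows that repeat a pose let the fingers close. It gives the time, the measured TCP pose, the force, the opening and the grip force at its end, in the units of the state.
- get_obs(): the state, without advancing time (a new reading comes with each control period).
- camera(name): name is "side" or "top"; returns a dict with "img" (420x560x3 uint8, red, green, blue), "fx", "fy", "cx", "cy" (pixels), "extrinsics" (4x4, takes a point from camera to world coordinates). Camera axes: x right, y up, looking along -z (the intrinsics and any distortion apply to the point x, -y, -z); pixel columns grow to the right and rows downward; lengths in m; the calibration is good to about 2 mm. A picture is of the moment at which its call begins. There is no depth.
- hand_in(): hands the job in; it is judged then, once.
The state is a dict: "clock": time; "joint_pos": joint angles; "joint_velocities": joint speeds; "tau": joint torques, N m; "position": TCP position; "ee_rot": TCP orientation; "ft_force": force on the tool from outside, world axes, zero at the start; "torque": the same for the moment, N m; "grip_width": opening from 0.0 (shut) to 1.0 (fully open); "grasp_force": force on a finger pad.
Only numpy, scipy, OpenCV 4.12 (cv2) and the standard library are available. Lean on these libraries where they do the work, as an engineer would, in place of code of your own. Each camera call takes 0.05 s, during which the arm holds its last target. There are 200 camera calls.

### The job

Get a painting job ready: put the grey failed print in the white scrap bin at any time, stand every orange printed part on the bench upright and wholly on the round brass-topped plate, and only when all are loaded push the plate along the bench, without lifting it, until it lies inside the blue ring. Then mix the red paint by pressing its bottle, held upright, down on the mixer's yellow sprung pad until the pad is fully down, keep it down for two seconds, and afterwards stand the bottle upright and wholly on the cork coaster. At the end every orange part must still stand on the plate in the ring; never knock the red bottle over, and leave the blue bottle, the jar and the shears where they are.

Things in the scene. Friction and masses are not known exactly. Their poses are not given: they have to be found in the camera images.
- plate: Loose round finishing plate, a solid flat disc 160 mm in diameter and 18 mm thick, about 0.45 kg, black with a brass-coloured flat top without a rim. Origin at the centre of its underside, z up. Too wide to grip: it slides on the bench when its edge is pushed, and parts standing on it ride along.
- ring: Blue ring painted flat on the bench (no thickness), inner diameter 188 mm, outer 204 mm: the place for the plate. Origin at its centre on the bench. It is fixed.
- knob: Orange printed knob, may be absent: round foot 40 mm in diameter and 8 mm high, round grip above it 30 mm in diameter up to 34 mm height. About 30 g. Origin at the centre of its underside, z up.
- gear: Orange printed gear, may be absent: toothed disc 43 mm in diameter and 12 mm high, with a round hub 20 mm in diameter above it up to 34 mm height. About 30 g. Origin at the centre of its underside, z up.
- bracket: Orange printed bracket (upside-down T), may be absent: foot 40 mm (x) by 30 mm (y) by 6 mm high, with an upright wall 10 mm thick (y) and 40 mm long (x) along its middle, up to 34 mm height. About 30 g. Origin at the centre of its underside, z up.
- clip: Orange printed U-shaped clip, may be absent: 36 mm (x) by 24 mm (y), 10 mm thick floor and two walls 9 mm thick at its x ends, up to 32 mm height, the y faces are flat. About 30 g. Origin at the centre of its underside, z up.
- failed: Grey failed print lying among the orange parts: a block 36 mm (x) by 26 mm (y), 20 mm high, with a smaller crooked layer on it up to 28 mm and loose-looking grey strands above. About 30 g. Origin at the centre of its underside, z up.
- bin: White scrap bin, an open box fixed to the bench: 120 mm (x) by 110 mm (y) outside, 40 mm high, walls 4 mm thick, floor about 4 mm thick. Origin at the centre of its underside, z up.
- paint: Red paint bottle with a white cap, standing on the bench: body 40 mm in diameter, round, straight-sided up to about 60 mm, 100 mm high over the cap, about 0.12 kg. Origin at the centre of its underside, z up.
- mixer: Grey mixer, a fixed box 100 x 100 mm, 52 mm high, with a black collar and a round yellow-topped sprung pad in the middle of its top. Origin at the centre of its underside, z up.
- pad_rest (a point): Centre of the top of the mixer's pad when it is not pressed, 70 mm above the bench (fixed point, does not move with the pad). The pad is 62 mm in diameter and flat.
- pad (a joint): How far the mixer's pad is pressed down: 0 up, 0.010 m fully down. A spring pushes it back up: about 3 N to start moving it, about 9 N to hold it fully down.
- coaster: Fixed round cork coaster, 76 mm in diameter and 6 mm thick, for the red bottle. Origin at the centre of its underside, on the bench.
- blue_paint: Blue paint bottle, 40 mm in diameter, 100 mm high; bystander. Origin at the centre of its underside.
- jar: Glass jar with a black lid, 60 mm in diameter, 60 mm high; bystander. Origin at the centre of its underside.
- shears: Flush shears with blue handles lying on the bench, about 150 mm long along x, 14 mm high; bystander. Origin near the middle, on the bench.
Things that resemble listed ones, but are neither listed nor needed, are in the scene too. What is shaped like the plate but green or pink is not meant.

How it is judged:
On the way, in this order (a step that is already met when the one before it is completed fails the run):
1. every orange part present stands on the plate, let go (horizontal distance between each of knob, gear, bracket, clip and plate below 0.066 m and z of knob in the frame of plate between 0.013 and 0.023 m and angle between each of knob, gear, bracket, clip's own z axis and vertical below 0.2 rad and linear speed of each of knob, gear, bracket, clip below 0.03 m/s and z of gear in the frame of plate between 0.013 and 0.023 m and z of bracket in the frame of plate between 0.013 and 0.023 m and z of clip in the frame of plate between 0.013 and 0.023 m and contact force between the fingers and knob below 0.2 N and contact force between the fingers and gear below 0.2 N and contact force between the fingers and bracket below 0.2 N and contact force between the fingers and clip below 0.2 N), for 0.3 s.
2. the plate, still carrying the parts, lies in the ring (horizontal distance between each of knob, gear, bracket, clip and plate below 0.066 m and z of knob in the frame of plate between 0.013 and 0.023 m and angle between each of knob, gear, bracket, clip's own z axis and vertical below 0.2 rad and linear speed of each of knob, gear, bracket, clip, plate below 0.03 m/s and z of gear in the frame of plate between 0.013 and 0.023 m and z of bracket in the frame of plate between 0.013 and 0.023 m and z of clip in the frame of plate between 0.013 and 0.023 m and horizontal distance between plate and ring below 0.016 m and height (world z) of plate below 0.006 m), for 0.3 s.
3. the mixer's pad is held fully down with the bottle, upright (value of joint pad above 0.0085 m and contact force between paint and pad above 3 N and angle between paint's own z axis and vertical below 0.25 rad), for 1 s.
At the end, for the whole second after the job is handed in: All orange parts present stand upright (0.2 rad), still, on the plate, centres within 66 mm of its centre; the plate on the bench within 16 mm of the ring's centre; the red bottle upright on the coaster within 21 mm of its centre; the grey print lies in the bin (all of step 2 and horizontal distance between paint and coaster below 0.021 m and z of paint in the frame of coaster between 0.003 and 0.009 m and angle between paint's own z axis and vertical below 0.1 rad and linear speed of paint below 0.03 m/s and x of failed in the frame of bin between -0.056 and 0.056 m and y of failed in the frame of bin between -0.051 and 0.051 m and z of failed in the frame of bin below 0.034 m); the robot touches nothing.
It fails at once if the plate is lifted off the bench or tipped (height (world z) of plate above 0.02 m or angle between plate's own z axis and vertical above 0.25 rad).
It fails at once if the red bottle is knocked over (angle between paint's own z axis and vertical above 0.8 rad).
It fails at once if the blue bottle, the jar or the shears are shoved more than 40 mm (distance of any of blue_paint, jar, shears from where it was at the start of the episode above 0.04 m).
Of knob, gear, bracket, clip only 2 to 4 are there at a start; the rules pass over those that are not, and their reading is None.
At some moment in a run one of plate, failed may be knocked a few centimetres aside while the robot is not near it.
It also fails if it takes over 200 s, if anything falls off the work surface, if the arm or the gripper's body presses on something with over 40 N, if the wrist force passes 120 N, or if a joint passes its speed limit or range.

## Working session

There is one attempt and no reset: what is moved stays moved. The work goes in short steps, Python scripts to look and compute and a tool call to move; the robot and the scene stay as the last step left them, time stands still between calls to the robot, and variables do not carry over. Pictures are saved under pics/ and viewed, at most 14 in all, crops included, and the job is handed in when it is done.

Besides the shell and the picture viewer there is one more tool, called after "Call:" as name([rows], argument=value, ...), one row to a line, values as JSON. carry_out: Moves the arm, as the interface text tells. Its arguments: {"type":"object","properties":{"motion":{"type":"array"},"hand":{"type":"number"},"grip_force":{"type":"number"}},"required":["motion"]}

```bash
mkdir -p pics; cat > h.py <<'E'
import numpy as np, cv2
from workcell import *
from scipy.spatial.transform import Rotation as R
def snap(n,fn=None):
    c=camera(n)
    if fn: cv2.imwrite('pics/'+fn,c['img'][:,:,::-1])
    return c
def ray(c,u,v):
    E=np.array(c['extrinsics']); d=np.array([(u-c['cx'])/c['fx'],-(v-c['cy'])/c['fy'],-1.])
    return E[:3,3],E[:3,:3]@d
def onz(c,u,v,z):
    o,d=ray(c,u,v); return o+d*(z-o[2])/d[2]
def proj(c,p):
    E=np.array(c['extrinsics']); q=E[:3,:3].T@(np.array(p)-E[:3,3])
    return c['cx']+c['fx']*q[0]/-q[2], c['cy']-c['fy']*q[1]/-q[2]
E
python3 - <<'E'
from h import *
for n in('top','side'):
    c=snap(n,n+'0.png'); print(c.keys(),c['fx'],c['cx'],c['cy']);print(np.round(c['extrinsics'],3))
    cv2.imwrite('pics/%s0b.png'%n,cv2.resize(c['img'][:,:,::-1],(800,600),interpolation=cv2.INTER_CUBIC))
o=get_obs();print({k:np.round(v,3) for k,v in o.items()})
E
```

```text
dict_keys(['img', 'fx', 'fy', 'cx', 'cy', 'extrinsics']) 414.4490007170485 281.4054074401379 207.65014991772918
[[-0.126  0.967 -0.223  0.275]
 [-0.992 -0.123  0.024 -0.121]
 [-0.004  0.224  0.975  1.186]
 [ 0.     0.     0.     1.   ]]
dict_keys(['img', 'fx', 'fy', 'cx', 'cy', 'extrinsics']) 470.5930017260006 280.8190837184849 209.29864525947488
[[-0.848  0.366 -0.384  0.047]
 [-0.531 -0.571  0.627  0.646]
 [ 0.011  0.735  0.678  0.892]
 [ 0.     0.     0.     1.   ]]
{'clock': np.float64(0.1), 'joint_pos': array([ 1.217,  0.333, -0.065,  1.461,  0.022,  1.35 , -0.088]), 'joint_velocities': array([ 0.001, -0.002, -0.   , -0.002,  0.001,  0.001, -0.   ]), 'tau': array([ 2.0000e-03, -6.2675e+01,  5.0000e-02, -3.9243e+01,  1.6000e-02,
        7.0000e-03, -0.0000e+00]), 'position': array([ 0.203, -0.591,  0.231]), 'ee_rot': array([ 0.986,  0.165, -0.   , -0.001]), 'ft_force': array([ 0.198, -0.22 ,  0.141]), 'torque': array([-0.009, -0.013, -0.015]), 'grasp_force': np.float64(0.0), 'grip_width': np.float64(0.998)}
```

View pics/top0b.png

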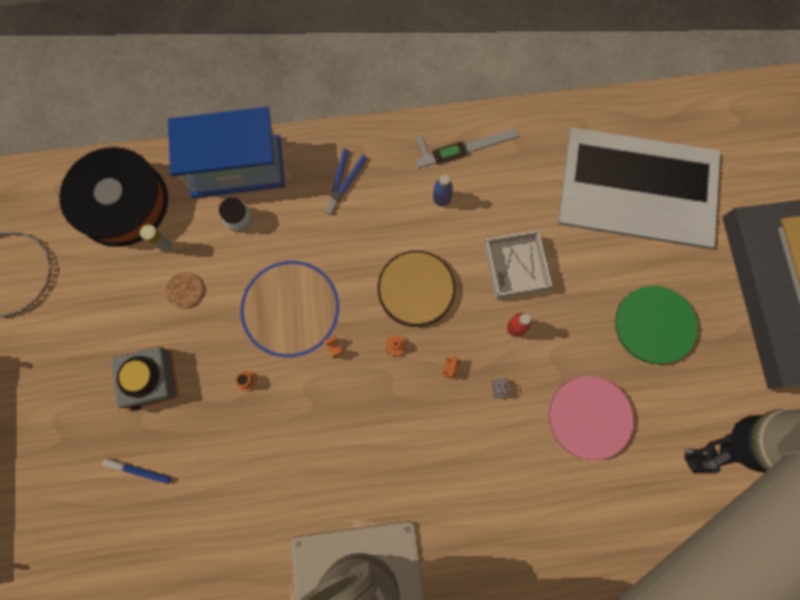

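View pics/side0b.png

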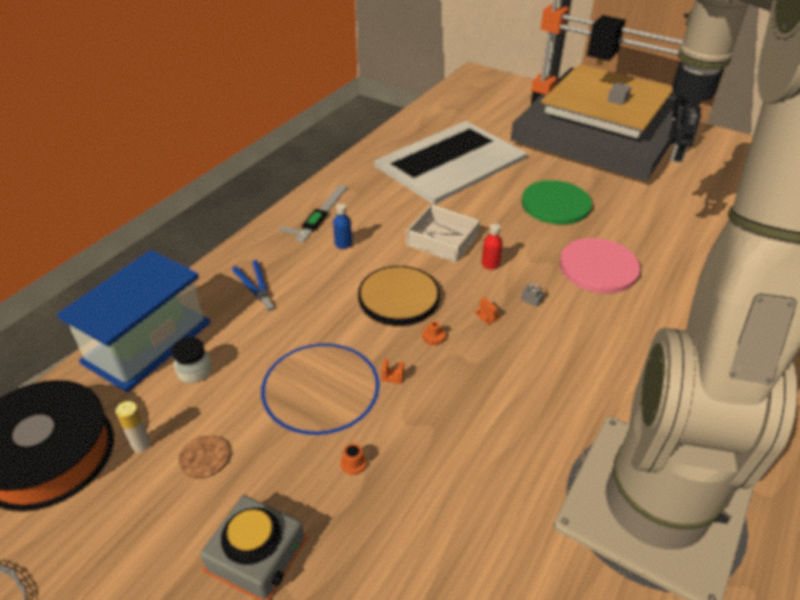

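Top view (800x600) candidates: orange pieces at (334,347), (397,345), (452,367) and (246,380, dark top – suspicious); grey (502,388); plate (416,288) vs green (657,324) / pink (591,417); ring (290,309); red bottle (519,324); coaster (185,290); mixer (140,377); bin (518,265). One close crop of the orange pieces next.

```bash
python3 - <<'E'
from h import *
t=cv2.imread('pics/top0.png'); s=cv2.imread('pics/side0.png')
def crop(im,u,v,r=20): 
    u,v=int(u*.7),int(v*.7); return cv2.resize(im[v-r:v+r,u-r:u+r],(200,200),interpolation=cv2.INTER_CUBIC)
A=np.hstack([crop(t,*p) for p in((334,347),(397,345),(452,367),(246,380))])
B=np.hstack([crop(s,*p) for p in((393,370),(434,332),(487,310),(353,458))])
C=np.hstack([crop(t,502,388),crop(s,533,295),crop(t,519,324),crop(t,140,377,28)])
cv2.imwrite('pics/crop0.png',np.vstack([A,B,C]))
E
```

```text
(no output)
```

View pics/crop0.png

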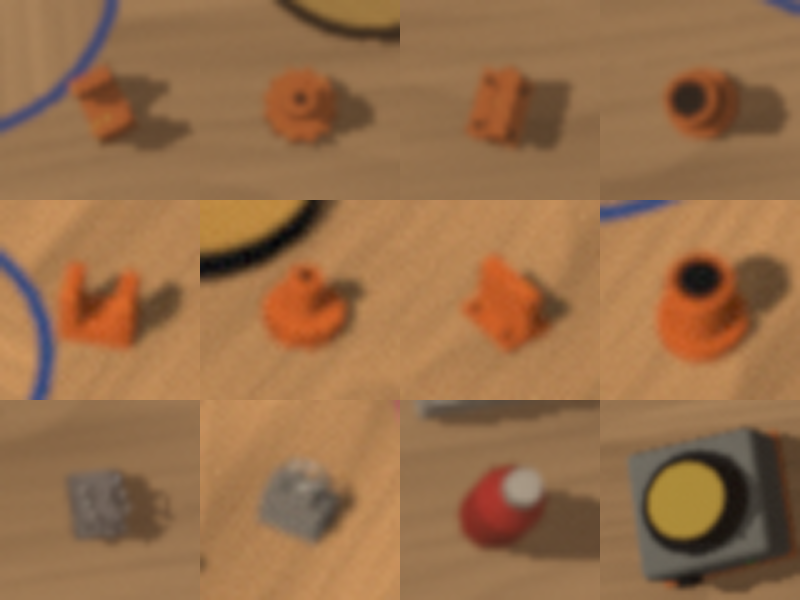

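Four genuine orange parts all upright: clip (334,347), gear (397,345), bracket (452,367), knob with dark top (246,380); grey failed print (502,388). Now measure.

```bash
cat >> h.py <<'E'
def mask(c,kind):
    hsv=cv2.cvtColor(c['img'],cv2.COLOR_RGB2HSV).astype(int); H,S,V=hsv[...,0],hsv[...,1],hsv[...,2]
    m={'orange':(H<=12)&(S>165)&(V>90),'red':((H<=4)|(H>=174))&(S>165)&(V>70),'brass':(H>12)&(H<26)&(S>165)&(V>120),
       'blue':(H>105)&(H<128)&(S>100),'grey':(S<70)&(V>60)&(V<190),'white':(S<60)&(V>150),'dark':V<50}[kind]
    return m.astype(np.uint8)
def blobs(c,kind,near=None,rad=25,amin=15):
    m=mask(c,kind)
    if near is not None:
        w=np.zeros_like(m); cv2.circle(w,(int(near[0]),int(near[1])),rad,1,-1); m=m*w
    n,l,st,ce=cv2.connectedComponentsWithStats(m,connectivity=8)
    return [(ce[i],st[i][4],np.argwhere(l==i)[:,::-1]) for i in np.argsort(-st[:,4]) if i and st[i][4]>=amin]
def pca(pts):
    q=pts-pts.mean(0); w,v=np.linalg.eigh(q.T@q/len(q)); return np.degrees(np.arctan2(v[1,1],v[0,1])),np.sqrt(w)
E
python3 - <<'E'
from h import *
C={n:snap(n) for n in('top','side')}
for k,z in(('orange',.015),('red',.03),('brass',.018)):
  for n in C:
    for ce,a,p in blobs(C[n],k)[:9]:
        W=np.array([onz(C[n],u,v,z)[:2] for u,v in p]); 
        print(k,n,np.round(ce/.7),a,np.round(onz(C[n],*ce,z)[:2],4),np.round(pca(W)[0]),np.round(np.ptp(W,0),3))
for n,pt in(('top',(502,388)),('side',(533,295))):
    for ce,a,p in blobs(C[n],'grey',np.array(pt)*.7,14)[:2]:
        W=np.array([onz(C[n],u,v,.013)[:2] for u,v in p]); print('grey',n,a,np.round(W.mean(0),4),pca(W))
for n,(pt) in(('top',(290,309)),('side',(320,388))):
    b=blobs(C[n],'blue',np.array(pt)*.7,48)[0]; W=np.array([onz(C[n],u,v,0)[:2] for u,v in b[2]],np.float32)
    (x,y),(d,e),a=cv2.fitEllipse(W); print('ring',n,x,y,d,e)
t=C['top']
for nm,u,v,z in(('coaster',185,290,.006),('bin',518,265,.04),('blue',443,190,.05),('jar',235,212,.03),('pad',135,376,.07),('shears',345,180,.01),('green',657,324,0),('pink',591,417,0)): print(nm,np.round(onz(t,u*.7,v*.7,z)[:2],3))
s=C['side']
for nm,u,v,z in(('coaster',205,456,.006),('pad',250,533,.07),('bin',443,230,.03),('knobtop',352,451,.034),('gear top',435,326,.034),('redcap',494,231,.1),('jar',190,350,.06)): print('side',nm,np.round(onz(s,u*.7,v*.7,z)[:2],3))
for nm,u,v,z in(('knobtop',244,379,.034),('gear top',397,344,.034),('redcap',525,319,.1),('bluecap',446,181,.1)): print('top',nm,np.round(onz(t,u*.7,v*.7,z)[:2],3))
E
```

```text
orange top [395. 345.] 152 [ 0.446  -0.1243] -155.0 [0.038 0.038]
orange top [451. 367.] 126 [ 0.3887 -0.2272] 155.0 [0.04  0.033]
orange top [516. 326.] 124 [ 0.4534 -0.3689] -153.0 [0.041 0.043]
orange top [246. 380.] 105 [0.4135 0.1748] 173.0 [0.035 0.037]
orange top [334. 346.] 89 [ 0.4596 -0.0021] -154.0 [0.038 0.03 ]
orange side [142. 105.] 33028 [ 1.5692 -0.4479] 124.0 [1.449 1.704]
orange side [ 46. 488.] 686 [0.7659 0.4623] 58.0 [0.084 0.114]
orange side [491. 252.] 306 [ 0.4628 -0.3901] 112.0 [0.066 0.112]
orange side [353. 461.] 272 [0.4129 0.1833] 127.0 [0.046 0.051]
orange side [553.  19.] 230 [ 0.8678 -1.692 ] 106.0 [0.13  0.261]
orange side [433. 334.] 213 [ 0.4447 -0.1176] 117.0 [0.044 0.059]
orange side [392. 372.] 204 [0.4577 0.0013] 136.0 [0.053 0.053]
orange side [487. 311.] 203 [ 0.3891 -0.2242] 126.0 [0.052 0.062]
orange side [543.  84.] 163 [ 0.6881 -1.1842] 95.0 [0.067 0.133]
red top [515. 325.] 95 [ 0.4527 -0.365 ] -174.0 [0.036 0.032]
red side [491. 251.] 259 [ 0.456  -0.3735] 112.0 [0.06  0.106]
brass top [134. 375.] 341 [0.4513 0.3939] -166.0 [0.057 0.054]
brass side [607.  97.] 1396 [ 0.4982 -1.2057] -165.0 [0.298 0.293]
brass side [399. 292.] 1063 [ 0.556  -0.1767] -147.0 [0.143 0.143]
brass side [249. 529.] 685 [0.4695 0.3543] 72.0 [0.059 0.06 ]
brass side [126. 421.] 69 [0.7592 0.3182] 173.0 [0.032 0.024]
grey top 108 [ 0.337 -0.318] (np.float64(171.88298606576842), array([0.00740411, 0.00929816]))
grey side 134 [ 0.3373 -0.3152] (np.float64(117.58529558292159), array([0.00954506, 0.01307574]))Traceback (most recent call last):
  File "<stdin>", line 12, in <module>
IndexError: list index out of range
```

```bash
python3 - <<'E'
from h import *
C={n:snap(n) for n in('top','side')}
for n,pt,r in(('top',(290,309),42),('side',(320,388),50)):
    im=C[n]['img'].astype(int); m=((im[...,2]-im[...,0])>5); w=np.zeros(m.shape,np.uint8); cv2.circle(w,tuple(int(.7*q) for q in pt),r,1,-1)
    p=np.argwhere(m&(w>0))[:,::-1]; W=np.array([onz(C[n],u,v,0)[:2] for u,v in p],np.float32)
    print('ring',n,len(p),cv2.fitEllipse(W))
t=C['top']; s=C['side']
im=t['img']; h=cv2.cvtColor(im,cv2.COLOR_RGB2HSV)
print(h[int(288*.7),int(416*.7)])
for n,pt,r in(('top',(416,288),34),('side',(399,296),36)):   # plate outline incl black rim
    hh=cv2.cvtColor(C[n]['img'],cv2.COLOR_RGB2HSV).astype(int); w=np.zeros(hh.shape[:2],np.uint8); cv2.circle(w,tuple(int(.7*q) for q in pt),r,1,-1)
    m=(hh[...,1]>(150 if n=='top' else 165))&(hh[...,2]>90)&(w>0)&(hh[...,0]>12)
    k,l,st,ce=cv2.connectedComponentsWithStats(m.astype(np.uint8)); i=1+np.argmax(st[1:,4]); W=np.array([onz(C[n],u,v,.018)[:2] for u,v in np.argwhere(l==i)[:,::-1]],np.float32)
    print('plate',n,W.mean(0),np.ptp(W,0),(W.min(0)+W.max(0))/2)
for nm,u,v,z in(('coaster',185,290,.006),('bin',518,265,.03),('blue',443,190,.05),('jar',235,212,.03),('pad',134,375.5,.07),('shears',345,180,.01),('green',657,324,0),('pink',591,417,0)): print(nm,np.round(onz(t,u*.7,v*.7,z)[:2],3))
for nm,u,v,z in(('coaster',205,456,.006),('pad',250,531,.07),('bin',443,230,.03),('knobtop',352,451,.034),('gear top',435,326,.034),('redcap',494,231,.1),('jar',190,350,.06)): print('side',nm,np.round(onz(s,u*.7,v*.7,z)[:2],3))
for nm,u,v,z in(('knobtop',244,379,.034),('gear top',397,344,.034),('redcap',525,319,.1),('bluecap',446,181,.1)): print('top',nm,np.round(onz(t,u*.7,v*.7,z)[:2],3))
E
```

```text
ring top 380 ((0.552409291267395, 0.08177807182073593), (0.1954948604106903, 0.19555063545703888), 150.566162109375)
ring side 447 ((0.5533155202865601, 0.08199834078550339), (0.19524116814136505, 0.1955462396144867), 103.25949096679688)
[ 18 150 155]
plate top [ 0.58767045 -0.19039479] [0.02621257 0.03395268] [ 0.58671176 -0.19013223]
plate side [ 0.5554163  -0.17558546] [0.14682537 0.14522675] [ 0.5569159  -0.17758055]
coaster [0.615 0.29 ]
bin [ 0.575 -0.391]
blue [ 0.747 -0.261]
jar [0.762 0.171]
pad [0.443 0.37 ]
shears [ 0.813 -0.061]
green [ 0.424 -0.657]
pink [ 0.259 -0.488]
side coaster [0.614 0.294]
side pad [0.441 0.373]
side bin [ 0.575 -0.383]
side knobtop [0.416 0.18 ]
side gear top [ 0.443 -0.119]
side redcap [ 0.447 -0.351]
side jar [0.749 0.175]
top knobtop [0.415 0.175]
top gear top [ 0.445 -0.128]
top redcap [ 0.452 -0.37 ]
top bluecap [ 0.744 -0.263]
```

```bash
cat >> h.py <<'E'
def plan(*wps):
    "wps: (x,y,z,yaw_deg) tool-x heading, pointing down; prints tool shift mm, rotvec deg, rows needed"
    o=get_obs(); p=o['position']; Q=R.from_quat(o['ee_rot']); lp,lq=p,Q
    for x,y,z,a in wps:
        t=np.array([x,y,z]); q=R.from_quat([np.cos(np.radians(a/2)),np.sin(np.radians(a/2)),0,0])
        n=max(np.linalg.norm(t-lp)/.05,np.degrees((lq.inv()*q).magnitude())/8.59); lp,lq=t,q
        print(np.round(Q.inv().apply(t-p),3).tolist(),np.round((Q.inv()*q).as_rotvec(degrees=True),1).tolist(),'rows %.1f'%n)
def st():
    o=get_obs();print('t%.1f'%o['clock'],np.round(o['position'],4),'yaw %.1f'%np.degrees(2*np.arctan2(o['ee_rot'][1],o['ee_rot'][0])),'F',np.round(o['ft_force'],1),'w %.3f'%o['grip_width'],'gf %.1f'%o['grasp_force'])
E
python3 - <<'E'
from h import *
st(); plan((.337,-.3165,.12,82),(.337,-.3165,.008,82))
E
```

```text
t0.3 [ 0.203  -0.591   0.2311] yaw 19.0 F [-0.5  0.2 -0.8] w 0.998 gf 0.0
[0.216, -0.216, 0.111] [-0.0, -0.0, -63.0] rows 7.3
[0.216, -0.216, 0.223] [-0.0, -0.0, -63.0] rows 2.2
```

Call:
carry_out([
  {"xyz":[0.216,-0.216,0.111],"angular":[0,0,-63]},
  {"xyz":[0.216,-0.216,0.111],"angular":[0,0,-63]},
  {"xyz":[0.216,-0.216,0.111],"angular":[0,0,-63]},
  {"xyz":[0.216,-0.216,0.111],"angular":[0,0,-63]},
  {"xyz":[0.216,-0.216,0.111],"angular":[0,0,-63]},
  {"xyz":[0.216,-0.216,0.111],"angular":[0,0,-63]},
  {"xyz":[0.216,-0.216,0.111],"angular":[0,0,-63]},
  {"xyz":[0.216,-0.216,0.111],"angular":[0,0,-63]},
  {"xyz":[0.216,-0.216,0.111],"angular":[0,0,-63]},
  {"xyz":[0.216,-0.216,0.111],"angular":[0,0,-63]},
  {"xyz":[0.216,-0.216,0.111],"angular":[0,0,-63]},
  {"xyz":[0.216,-0.216,0.111],"angular":[0,0,-63]},
], hand=1)

```text
clock: 1.5
position: [0.337, -0.3172, 0.1205]
ee_rot: [0.756, 0.655, 0.0, 0.0]
ft_force: [0.4, 0.2, -0.2]
grip_width: 1.001
grasp_force: 0.0
```

```bash
python3 - <<'E'
from h import *
st(); plan((.337,-.3165,.009,82))
s=snap('side'); i=s['img'][150:270,300:440,::-1]; t=snap('top')['img'][180:300,280:420,::-1]
cv2.imwrite('pics/a1.png',np.hstack([cv2.resize(x,(400,342),interpolation=2) for x in(i,t)]))
E
```

```text
t1.5 [ 0.337  -0.3172  0.1205] yaw 81.8 F [ 0.4  0.2 -0.2] w 1.001 gf 0.0
[0.001, -0.0, 0.111] [0.0, 0.0, -0.2] rows 2.2
```

View pics/a1.png

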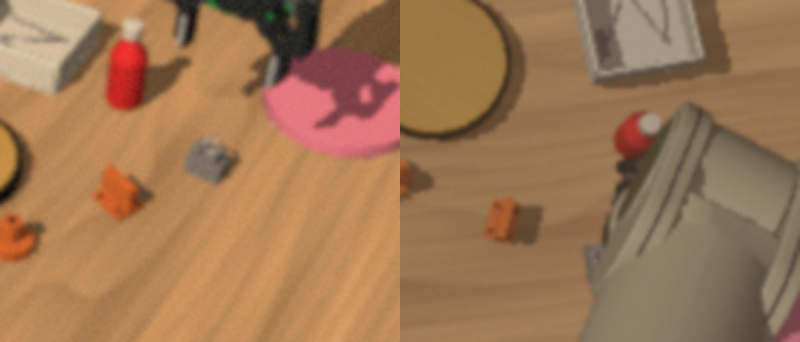

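The gripper hangs above the grey print (crop side (210,155)); descend.

Call:
carry_out([
  {"xyz":[0.001,0,0.05]},
  {"xyz":[0.001,0,0.08]},
  {"xyz":[0.001,0,0.1]},
  {"xyz":[0.001,0,0.111]},
  {"xyz":[0.001,0,0.111]},
], hand=1)

```text
validation failed for argument at $.mo...
```

Call:
carry_out([
  {"xyz":[0,0,0]},
  {"xyz":[0,0,0]},
  {"xyz":[0,0,0]},
  {"xyz":[0,0,0]},
  {"xyz":[0,0,0]},
  {"xyz":[0,0,0]},
  {"xyz":[0,0,0]},
  {"xyz":[0,0,0]},
], hand=0, grip_force=30)

```text
validation failed for argument at $.mo...
```

Call:
carry_out([
  {"xyz":[0,0,-0.03]},
  {"xyz":[0,0,-0.08]},
  {"xyz":[0,0,-0.13]},
  {"xyz":[0,0,-0.15]},
  {"xyz":[0,0,-0.15]},
])

```text
validation failed for argument at $.mo...
```

```bash
python3 - <<'E'
from h import *
st(); plan((.575,-.387,.16,82),(.575,-.387,.04,82))
s=snap('side')
b=blobs(s,'white',(443*.7,230*.7),40)[:2]
for x in b: print(x[0],x[1])
t=snap('top')
for x in blobs(t,'white',(518*.7,265*.7),32)[:3]:
    c=cv2.boundingRect(x[2].astype(np.int32)); print('top',x[1],c,onz(t,c[0]+c[2]/2,c[1]+c[3]/2,.035))
E
```

```text
t1.6 [ 0.337  -0.317   0.1204] yaw 81.9 F [ 0.7 -0.6 -0.8] w 1.001 gf 0.0
[-0.036, 0.245, -0.04] [0.0, 0.0, -0.1] rows 5.0
[-0.036, 0.245, 0.08] [0.0, 0.0, -0.1] rows 2.4
[306.11410788 129.21991701] 482
top 592 (356, 170, 26, 35) [ 0.56516771 -0.40714324  0.035     ]
top 44 (340, 170, 9, 35) [ 0.5740973  -0.33721395  0.035     ]
top 34 (352, 173, 5, 11) [ 0.59712982 -0.37021299  0.035     ]
```

Rows need both fields. Redo.

Call:
carry_out([
  {"xyz":[0.001,0,0.05],"angular":[0,0,0]},
  {"xyz":[0.001,0,0.08],"angular":[0,0,0]},
  {"xyz":[0.001,0,0.1],"angular":[0,0,0]},
  {"xyz":[0.001,0,0.111],"angular":[0,0,0]},
  {"xyz":[0.001,0,0.111],"angular":[0,0,0]},
], hand=1)

```text
clock: 2.2
position: [0.3368, -0.3152, 0.0084]
ee_rot: [0.755, 0.656, 0.0, -0.001]
ft_force: [0.1, 0.1, 0.1]
grip_width: 1.0
grasp_force: 0.0
```

Call:
carry_out([
  {"xyz":[0,0,0],"angular":[0,0,0]},
  {"xyz":[0,0,0],"angular":[0,0,0]},
  {"xyz":[0,0,0],"angular":[0,0,0]},
  {"xyz":[0,0,0],"angular":[0,0,0]},
  {"xyz":[0,0,0],"angular":[0,0,0]},
  {"xyz":[0,0,0],"angular":[0,0,0]},
  {"xyz":[0,0,0],"angular":[0,0,0]},
  {"xyz":[0,0,0],"angular":[0,0,0]},
], hand=0, grip_force=30)

```text
clock: 3.0
position: [0.3378, -0.3162, 0.0104]
ee_rot: [0.755, 0.656, -0.0, 0.001]
ft_force: [-2.1, 1.8, 7.8]
grip_width: 0.431
grasp_force: 27.9
```

Call:
carry_out([
  {"xyz":[0,0,-0.03],"angular":[0,0,0]},
  {"xyz":[0,0,-0.08],"angular":[0,0,0]},
  {"xyz":[0,0,-0.13],"angular":[0,0,0]},
  {"xyz":[0,0,-0.15],"angular":[0,0,0]},
  {"xyz":[0,0,-0.15],"angular":[0,0,0]},
])

```text
clock: 3.5
position: [0.3388, -0.3171, 0.1631]
ee_rot: [0.755, 0.656, 0.0, 0.003]
ft_force: [-0.6, -0.0, -0.6]
grip_width: 0.42
grasp_force: 29.2
```

```bash
python3 - <<'E'
from h import *
st(); plan((.575,-.387,.16,82),(.575,-.387,.04,82))
E
```

```text
t3.5 [ 0.3388 -0.3171  0.1631] yaw 81.9 F [-0.6 -0.  -0.6] w 0.420 gf 29.2
[-0.036, 0.244, 0.005] [0.3, 0.3, -0.1] rows 4.9
[-0.036, 0.243, 0.125] [0.3, 0.3, -0.1] rows 2.4
```

Call:
carry_out([
  {"xyz":[-0.036,0.244,0.0],"angular":[0,0,0]},
  {"xyz":[-0.036,0.244,0.0],"angular":[0,0,0]},
  {"xyz":[-0.036,0.244,0.0],"angular":[0,0,0]},
  {"xyz":[-0.036,0.244,0.0],"angular":[0,0,0]},
  {"xyz":[-0.036,0.244,0.0],"angular":[0,0,0]},
  {"xyz":[-0.036,0.244,0.0],"angular":[0,0,0]},
  {"xyz":[-0.036,0.244,0.05],"angular":[0,0,0]},
  {"xyz":[-0.036,0.244,0.09],"angular":[0,0,0]},
  {"xyz":[-0.036,0.244,0.12],"angular":[0,0,0]},
  {"xyz":[-0.036,0.244,0.12],"angular":[0,0,0]},
  {"xyz":[-0.036,0.244,0.12],"angular":[0,0,0]},
])

```text
clock: 4.6
position: [0.5735, -0.3854, 0.0395]
ee_rot: [0.755, 0.656, -0.0, -0.0]
ft_force: [0.7, 0.0, 0.8]
grip_width: 0.424
grasp_force: 29.2
```

Call:
carry_out([
  {"xyz":[0,0,0],"angular":[0,0,0]},
  {"xyz":[0,0,0],"angular":[0,0,0]},
  {"xyz":[0,0,0],"angular":[0,0,0]},
  {"xyz":[0,0,-0.05],"angular":[0,0,0]},
  {"xyz":[0,0,-0.1],"angular":[0,0,0]},
  {"xyz":[0,0,-0.12],"angular":[0,0,0]},
  {"xyz":[0,0,-0.12],"angular":[0,0,0]},
], hand=0.65)

```text
clock: 5.3
position: [0.5759, -0.3865, 0.1648]
ee_rot: [0.755, 0.656, 0.001, 0.004]
ft_force: [1.0, -0.4, 0.8]
grip_width: 0.653
grasp_force: 0.0
```

```bash
python3 - <<'E'
from h import *
st(); plan((.413,.178,.13,90))
# step clear of the view for measuring: go over knob at the far side
E
```

```text
t5.3 [ 0.5759 -0.3865  0.1648] yaw 81.9 F [ 1.  -0.4  0.8] w 0.653 gf 0.0
[0.536, -0.241, 0.031] [0.4, 0.2, -8.1] rows 11.8
```

Call:
carry_out([
  {"xyz":[0.536,-0.241,0.03],"angular":[0,0,-8]},
  {"xyz":[0.536,-0.241,0.03],"angular":[0,0,-8]},
  {"xyz":[0.536,-0.241,0.03],"angular":[0,0,-8]},
  {"xyz":[0.536,-0.241,0.03],"angular":[0,0,-8]},
  {"xyz":[0.536,-0.241,0.03],"angular":[0,0,-8]},
  {"xyz":[0.536,-0.241,0.03],"angular":[0,0,-8]},
  {"xyz":[0.536,-0.241,0.03],"angular":[0,0,-8]},
  {"xyz":[0.536,-0.241,0.03],"angular":[0,0,-8]},
  {"xyz":[0.536,-0.241,0.03],"angular":[0,0,-8]},
  {"xyz":[0.536,-0.241,0.03],"angular":[0,0,-8]},
  {"xyz":[0.536,-0.241,0.03],"angular":[0,0,-8]},
  {"xyz":[0.536,-0.241,0.03],"angular":[0,0,-8]},
], hand=0.8)

```text
clock: 6.5
position: [0.4087, 0.1814, 0.129]
ee_rot: [0.707, 0.707, -0.0, 0.0]
ft_force: [0.9, -0.4, 0.8]
grip_width: 0.798
grasp_force: 0.0
```

Call:
carry_out([
  {"xyz":[0,0,0],"angular":[0,0,0]},
  {"xyz":[0,0,0],"angular":[0,0,0]},
])

```text
clock: 6.7
position: [0.4097, 0.1793, 0.1289]
ee_rot: [0.707, 0.708, -0.0, -0.0]
ft_force: [-0.3, -0.1, -0.1]
grip_width: 0.796
grasp_force: 0.0
```

```bash
cat >> h.py <<'E'
def plate(c,ctr,r):
    "plate from the black rim / brass edge: fit of the brass top at z=.018"
    h=cv2.cvtColor(c['img'],cv2.COLOR_RGB2HSV).astype(int); lab=cv2.cvtColor(c['img'],cv2.COLOR_RGB2LAB).astype(int)
    w=np.zeros(h.shape[:2],np.uint8); cv2.circle(w,(int(ctr[0]),int(ctr[1])),r,1,-1)
    dark=(h[...,2]<60)&(w>0); P=np.argwhere(dark)[:,::-1]
    hull=cv2.convexHull(P.astype(np.int32)); return cv2.fitEllipse(hull),len(P)
E
python3 - <<'E'
from h import *
st(); T=snap('top'); S=snap('side')
for n,c,pt in(('top',T,(416,288)),('side',S,(399,294))):
    for k,z in(('orange',.015),):
      for ce,a,p in blobs(c,k):
        W=np.array([onz(c,u,v,z)[:2] for u,v in p]); g=W.mean(0)
        if .3<g[0]<.7 and abs(g[1])<.45: print(n,a,np.round(g,4),np.round(pca(W)[0]))
    h=cv2.cvtColor(c['img'],cv2.COLOR_RGB2HSV); x,y=int(pt[0]*.7),int(pt[1]*.7)
    print([tuple(h[y,x+d]) for d in range(-40,41,5)])
i=S['img'][130:350,180:440,::-1]; t=T['img'][150:300,150:420,::-1]
cv2.imwrite('pics/a2.png',np.vstack([cv2.resize(t,(540,300)),cv2.resize(i[40:-40],(540,291))]))
E
```

```text
t6.7 [0.4097 0.1793 0.1289] yaw 90.1 F [-0.3 -0.1 -0.1] w 0.796 gf 0.0
top 146 [ 0.4453 -0.1241] 53.0
top 127 [ 0.3883 -0.2275] 155.0
top 117 [ 0.4533 -0.3683] -163.0
top 100 [0.413  0.1744] 174.0
top 86 [ 0.4599 -0.002 ] -156.0
[(np.uint8(15), np.uint8(119), np.uint8(170)), (np.uint8(16), np.uint8(117), np.uint8(168)), (np.uint8(16), np.uint8(118), np.uint8(166)), (np.uint8(17), np.uint8(145), np.uint8(134)), (np.uint8(18), np.uint8(148), np.uint8(158)), (np.uint8(18), np.uint8(146), np.uint8(162)), (np.uint8(18), np.uint8(148), np.uint8(160)), (np.uint8(18), np.uint8(149), np.uint8(161)), (np.uint8(18), np.uint8(146), np.uint8(162)), (np.uint8(18), np.uint8(148), np.uint8(162)), (np.uint8(18), np.uint8(150), np.uint8(162)), (np.uint8(18), np.uint8(148), np.uint8(162)), (np.uint8(18), np.uint8(147), np.uint8(161)), (np.uint8(18), np.uint8(150), np.uint8(146)), (np.uint8(15), np.uint8(128), np.uint8(100)), (np.uint8(15), np.uint8(120), np.uint8(151)), (np.uint8(15), np.uint8(119), np.uint8(152))]
side 303 [ 0.4631 -0.3909] 113.0
side 268 [0.4129 0.1833] 127.0
side 212 [ 0.4447 -0.117
[... 208 characters left out ...]
, np.uint8(145)), (np.uint8(18), np.uint8(81), np.uint8(133)), (np.uint8(18), np.uint8(81), np.uint8(114)), (np.uint8(17), np.uint8(76), np.uint8(90)), (np.uint8(19), np.uint8(75), np.uint8(82)), (np.uint8(18), np.uint8(166), np.uint8(192)), (np.uint8(18), np.uint8(167), np.uint8(192)), (np.uint8(18), np.uint8(166), np.uint8(193)), (np.uint8(17), np.uint8(168), np.uint8(193)), (np.uint8(18), np.uint8(166), np.uint8(194)), (np.uint8(17), np.uint8(162), np.uint8(200)), (np.uint8(17), np.uint8(167), np.uint8(197)), (np.uint8(17), np.uint8(162), np.uint8(187)), (np.uint8(14), np.uint8(134), np.uint8(95)), (np.uint8(15), np.uint8(133), np.uint8(182)), (np.uint8(15), np.uint8(135), np.uint8(191))]
```

View pics/a2.png

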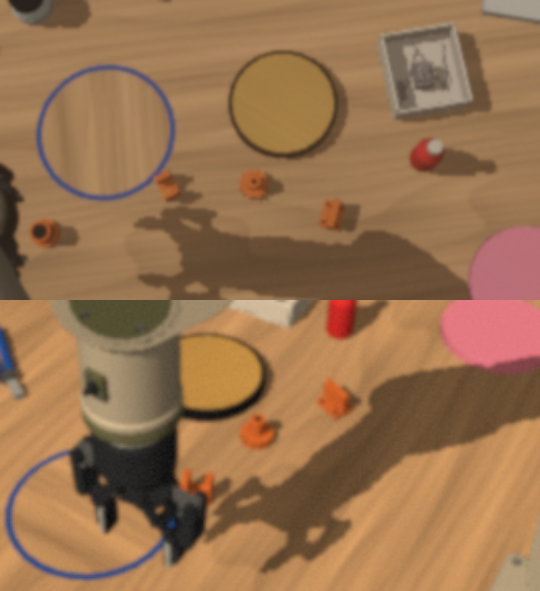

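```bash
cat >> h.py <<'E'
def brass(c,pt,r):
    h=cv2.cvtColor(c['img'],cv2.COLOR_RGB2HSV).astype(int); w=np.zeros(h.shape[:2],np.uint8); cv2.circle(w,(int(pt[0]),int(pt[1])),r,1,-1)
    m=((h[...,0]>=17)&(h[...,0]<=21)&(h[...,1]>135)&(h[...,2]>130)&(w>0)).astype(np.uint8)
    m=cv2.morphologyEx(m,cv2.MORPH_OPEN,np.ones((3,3))); k,l,s,_=cv2.connectedComponentsWithStats(m); i=1+np.argmax(s[1:,4])
    P=cv2.convexHull(np.argwhere(l==i)[:,::-1].astype(np.int32))[:,0]
    W=np.array([onz(c,u,v,.018)[:2] for u,v in P],np.float32); return cv2.fitEllipse(W)
E
python3 - <<'E'
from h import *
T=snap('top'); print(brass(T,(291,201.6),34))
st(); plan((.414,.178,.016,90))
E
```

```text
((0.5588849782943726, -0.18032796680927277), (0.14541031420230865, 0.14588923752307892), 157.44944763183594)
t6.8 [0.4105 0.1777 0.129 ] yaw 89.8 F [ 0.3 -1.6  0.4] w 0.802 gf 0.0
[0.0, 0.003, 0.113] [-0.0, 0.0, -0.2] rows 2.3
```

Call:
carry_out([
  {"xyz":[0,0.003,0.05],"angular":[0,0,0]},
  {"xyz":[0,0.003,0.09],"angular":[0,0,0]},
  {"xyz":[0,0.003,0.113],"angular":[0,0,0]},
  {"xyz":[0,0.003,0.113],"angular":[0,0,0]},
])

```text
clock: 7.25
position: [0.4114, 0.1771, 0.0136]
ee_rot: [0.708, 0.706, -0.002, -0.001]
ft_force: [-0.2, -0.6, -0.1]
grip_width: 0.802
grasp_force: 0.0
```

Call:
carry_out([
  {"xyz":[0,0,0],"angular":[0,0,0]},
  {"xyz":[0,0,0],"angular":[0,0,0]},
  {"xyz":[0,0,0],"angular":[0,0,0]},
  {"xyz":[0,0,0],"angular":[0,0,0]},
  {"xyz":[0,0,0],"angular":[0,0,0]},
  {"xyz":[0,0,0],"angular":[0,0,0]},
  {"xyz":[0,0,0],"angular":[0,0,0]},
], hand=0)

```text
clock: 7.95
position: [0.4145, 0.179, 0.0179]
ee_rot: [0.708, 0.707, 0.001, 0.001]
ft_force: [-2.1, -2.0, 7.0]
grip_width: 0.337
grasp_force: 29.0
```

```bash
python3 - <<'E'
from h import *
st(); plan((.414,.178,.13,90),(.593,-.144,.13,90),(.593,-.144,.05,90),(.593,-.144,.0355,90))
E
```

```text
t8.0 [0.4145 0.179  0.0179] yaw 89.9 F [-2.1 -2.   7. ] w 0.337 gf 29.0
[-0.001, -0.0, -0.112] [0.2, 0.0, -0.1] rows 2.2
[-0.323, 0.179, -0.112] [0.2, 0.0, -0.1] rows 7.4
[-0.323, 0.179, -0.032] [0.2, 0.0, -0.1] rows 1.6
[-0.323, 0.179, -0.017] [0.2, 0.0, -0.1] rows 0.3
```

Call:
carry_out([
  {"xyz":[0,0,-0.04],"angular":[0,0,0]},
  {"xyz":[0,0,-0.09],"angular":[0,0,0]},
  {"xyz":[-0.03,0.02,-0.11],"angular":[0,0,0]},
  {"xyz":[-0.323,0.179,-0.11],"angular":[0,0,0]},
  {"xyz":[-0.323,0.179,-0.11],"angular":[0,0,0]},
  {"xyz":[-0.323,0.179,-0.11],"angular":[0,0,0]},
  {"xyz":[-0.323,0.179,-0.11],"angular":[0,0,0]},
  {"xyz":[-0.323,0.179,-0.11],"angular":[0,0,0]},
  {"xyz":[-0.323,0.179,-0.11],"angular":[0,0,0]},
  {"xyz":[-0.323,0.179,-0.11],"angular":[0,0,0]},
  {"xyz":[-0.323,0.179,-0.11],"angular":[0,0,0]},
  {"xyz":[-0.323,0.179,-0.11],"angular":[0,0,0]},
])

```text
clock: 9.15
position: [0.5922, -0.1447, 0.127]
ee_rot: [0.708, 0.706, 0.0, 0.0]
ft_force: [-0.6, 0.0, 0.1]
grip_width: 0.336
grasp_force: 30.0
```

Call:
carry_out([
  {"xyz":[0,0,0],"angular":[0,0,0]},
  {"xyz":[0,0,0],"angular":[0,0,0]},
])

```text
clock: 9.35
position: [0.5919, -0.1429, 0.127]
ee_rot: [0.707, 0.707, 0.0, 0.0]
ft_force: [0.6, -0.2, 0.4]
grip_width: 0.333
grasp_force: 30.0
```

```bash
python3 - <<'E'
from h import *
st(); plan((.593,-.144,.037,90)); print(brass(snap('top'),(291,201.6),34)); st()
E
```

```text
t9.3 [ 0.5919 -0.1429  0.127 ] yaw 90.1 F [ 0.6 -0.2  0.4] w 0.333 gf 30.0
[-0.001, 0.001, 0.09] [0.0, 0.0, 0.1] rows 1.8Traceback (most recent call last):
  File "<stdin>", line 2, in <module>
  File "h.py", line 47, in brass
    m=cv2.morphologyEx(m,cv2.MORPH_OPEN,np.ones((3,3))); k,l,s,_=cv2.connectedComponentsWithStats(m); i=1+np.argmax(s[1:,4])
                                                                                                          ~~~~~~~~~^^^^^^^^^
    return _wrapfunc(a, 'argmax', axis=axis, out=out, **kwds)
    return bound(*args, **kwds)
ValueError: attempt to get argmax of an empty sequence
```

Call:
carry_out([
  {"xyz":[0,0.001,0.04],"angular":[0,0,0]},
  {"xyz":[0,0.001,0.07],"angular":[0,0,0]},
  {"xyz":[0,0.001,0.083],"angular":[0,0,0]},
  {"xyz":[0,0.001,0.09],"angular":[0,0,0]},
  {"xyz":[0,0.001,0.09],"angular":[0,0,0]},
])

```text
clock: 9.9
position: [0.5934, -0.1439, 0.0369]
ee_rot: [0.707, 0.707, 0.0, 0.0]
ft_force: [0.7, -0.0, -0.3]
grip_width: 0.334
grasp_force: 31.0
```

Call:
carry_out([
  {"xyz":[0,0,0],"angular":[0,0,0]},
  {"xyz":[0,0,0],"angular":[0,0,0]},
  {"xyz":[0,0,0],"angular":[0,0,0]},
  {"xyz":[0,0,-0.015],"angular":[0,0,0]},
  {"xyz":[0,0,-0.05],"angular":[0,0,0]},
  {"xyz":[0,0,-0.09],"angular":[0,0,0]},
  {"xyz":[0,0,-0.09],"angular":[0,0,0]},
], hand=0.52)

```text
clock: 10.6
position: [0.5963, -0.1443, 0.1334]
ee_rot: [0.707, 0.707, 0.002, 0.004]
ft_force: [0.5, 0.1, -0.6]
grip_width: 0.521
grasp_force: 0.0
```

```bash
python3 - <<'E'
from h import *
st(); plan((.4455,-.121,.12,90))
E
```

```text
t10.6 [ 0.5963 -0.1443  0.1334] yaw 90.0 F [ 0.5  0.1 -0.6] w 0.521 gf 0.0
[0.023, -0.151, 0.012] [0.5, 0.1, -0.0] rows 3.1
```

Call:
carry_out([
  {"xyz":[0.023,-0.15,0.012],"angular":[0,0,0]},
  {"xyz":[0.023,-0.15,0.012],"angular":[0,0,0]},
  {"xyz":[0.023,-0.15,0.012],"angular":[0,0,0]},
  {"xyz":[0.023,-0.15,0.012],"angular":[0,0,0]},
  {"xyz":[0.023,-0.15,0.012],"angular":[0,0,0]},
  {"xyz":[0.023,-0.15,0.012],"angular":[0,0,0]},
], hand=0.65)

```text
clock: 11.2
position: [0.4446, -0.1213, 0.1155]
ee_rot: [0.707, 0.707, 0.001, 0.001]
ft_force: [-0.6, -0.4, -1.0]
grip_width: 0.654
grasp_force: 0.0
```

```bash
python3 - <<'E'
from h import *
st(); plan((.4455,-.121,.019,90))
S=snap('side'); T=snap('top')
for n,c in(('S',S),('T',T)):
  for ce,a,p in blobs(c,'orange'):
    g=onz(c,*ce,.033)[:2]
    if .4<g[0]<.65 and -.3<g[1]<0: print(n,a,ce,g)
E
```

```text
t11.2 [ 0.4446 -0.1213  0.1155] yaw 90.0 F [-0.6 -0.4 -1. ] w 0.654 gf 0.0
[0.0, 0.001, 0.097] [0.1, 0.0, -0.0] rows 1.9
S 215 [303.33023256 233.61860465] [ 0.43643596 -0.10170594]
S 148 [261.44594595 204.00675676] [ 0.58902233 -0.13775452]
T 81 [233.24691358 242.30864198] [ 0.4566886  -0.00318394]
```

Call:
carry_out([
  {"xyz":[0,0.001,0.05],"angular":[0,0,0]},
  {"xyz":[0,0.001,0.08],"angular":[0,0,0]},
  {"xyz":[0,0.001,0.097],"angular":[0,0,0]},
  {"xyz":[0,0.001,0.097],"angular":[0,0,0]},
])

```text
clock: 11.7
position: [0.4433, -0.1202, 0.0152]
ee_rot: [0.707, 0.707, -0.0, -0.002]
ft_force: [-0.5, -0.6, 0.1]
grip_width: 0.646
grasp_force: 0.0
```

Call:
carry_out([
  {"xyz":[0,0,0],"angular":[0,0,0]},
  {"xyz":[0,0,0],"angular":[0,0,0]},
  {"xyz":[0,0,0],"angular":[0,0,0]},
  {"xyz":[0,0,0],"angular":[0,0,0]},
  {"xyz":[0,0,0],"angular":[0,0,0]},
  {"xyz":[0,0,0],"angular":[0,0,0]},
  {"xyz":[0,0,0],"angular":[0,0,0]},
], hand=0)

```text
clock: 12.4
position: [0.4452, -0.1213, 0.0186]
ee_rot: [0.707, 0.707, 0.0, 0.001]
ft_force: [0.1, 0.4, 6.4]
grip_width: 0.216
grasp_force: 29.3
```

```bash
python3 - <<'E'
from h import *
st(); plan((.593,-.214,.13,90))
E
```

```text
t12.4 [ 0.4452 -0.1213  0.0186] yaw 90.0 F [0.1 0.4 6.4] w 0.216 gf 29.3
[-0.093, 0.148, -0.111] [0.1, 0.1, -0.0] rows 4.1
```

Call:
carry_out([
  {"xyz":[0,0,-0.04],"angular":[0,0,0]},
  {"xyz":[0,0,-0.09],"angular":[0,0,0]},
  {"xyz":[-0.02,0.03,-0.111],"angular":[0,0,0]},
  {"xyz":[-0.093,0.148,-0.111],"angular":[0,0,0]},
  {"xyz":[-0.093,0.148,-0.111],"angular":[0,0,0]},
  {"xyz":[-0.093,0.148,-0.111],"angular":[0,0,0]},
  {"xyz":[-0.093,0.148,-0.111],"angular":[0,0,0]},
  {"xyz":[-0.093,0.148,-0.111],"angular":[0,0,0]},
  {"xyz":[-0.093,0.148,-0.06],"angular":[0,0,0]},
  {"xyz":[-0.093,0.148,-0.035],"angular":[0,0,0]},
  {"xyz":[-0.093,0.148,-0.021],"angular":[0,0,0]},
  {"xyz":[-0.093,0.148,-0.021],"angular":[0,0,0]},
])

```text
clock: 13.6
position: [0.5907, -0.2136, 0.0376]
ee_rot: [0.707, 0.707, -0.001, -0.001]
ft_force: [-0.3, -0.6, -0.1]
grip_width: 0.217
grasp_force: 31.9
```

Call:
carry_out([
  {"xyz":[0,0,0],"angular":[0,0,0]},
  {"xyz":[0,0,0],"angular":[0,0,0]},
  {"xyz":[0,0,0],"angular":[0,0,0]},
  {"xyz":[0,0,0],"angular":[0,0,0]},
  {"xyz":[0,0,-0.015],"angular":[0,0,0]},
  {"xyz":[0,0,-0.05],"angular":[0,0,0]},
  {"xyz":[0,0,-0.09],"angular":[0,0,0]},
  {"xyz":[0,0,-0.09],"angular":[0,0,0]},
], hand=0.4)

```text
clock: 14.4
position: [0.5952, -0.2146, 0.1356]
ee_rot: [0.707, 0.707, 0.002, 0.004]
ft_force: [0.6, 0.1, 1.0]
grip_width: 0.398
grasp_force: 0.0
```

```bash
python3 - <<'E'
from h import *
st(); plan((.459,0,.12,116),(.459,0,.12,26))
E
```

```text
t14.4 [ 0.5952 -0.2146  0.1356] yaw 90.0 F [0.6 0.1 1. ] w 0.398 gf 0.0
[0.215, -0.136, 0.014] [0.5, 0.3, -26.0] rows 5.1
[0.215, -0.136, 0.014] [0.6, -0.1, 64.0] rows 10.5
```

Call:
carry_out([
  {"xyz":[0.215,-0.136,0.014],"angular":[0,0,-26]},
  {"xyz":[0.215,-0.136,0.014],"angular":[0,0,-26]},
  {"xyz":[0.215,-0.136,0.014],"angular":[0,0,-26]},
  {"xyz":[0.215,-0.136,0.014],"angular":[0,0,-26]},
  {"xyz":[0.215,-0.136,0.014],"angular":[0,0,-26]},
  {"xyz":[0.215,-0.136,0.014],"angular":[0,0,-26]},
  {"xyz":[0.215,-0.136,0.014],"angular":[0,0,-26]},
  {"xyz":[0.215,-0.136,0.014],"angular":[0,0,-26]},
], hand=0.85)

```text
clock: 15.2
position: [0.4569, 0.0, 0.1149]
ee_rot: [0.531, 0.848, 0.0, 0.001]
ft_force: [-0.4, -0.2, 0.1]
grip_width: 0.854
grasp_force: 0.0
```

```bash
python3 - <<'E'
from h import *
st(); plan((.459,0,.014,116))
E
```

```text
t15.2 [0.4569 0.     0.1149] yaw 115.9 F [-0.4 -0.2  0.1] w 0.854 gf 0.0
[-0.001, 0.002, 0.101] [0.0, 0.1, -0.1] rows 2.0
```

Call:
carry_out([
  {"xyz":[0,0.002,0.05],"angular":[0,0,0]},
  {"xyz":[0,0.002,0.08],"angular":[0,0,0]},
  {"xyz":[0,0.002,0.1],"angular":[0,0,0]},
  {"xyz":[0,0.002,0.1],"angular":[0,0,0]},
  {"xyz":[0,0.002,0.1],"angular":[0,0,0]},
])

```text
clock: 15.7
position: [0.4586, 0.0013, 0.0147]
ee_rot: [0.531, 0.848, 0.0, -0.0]
ft_force: [-0.1, 0.0, 1.3]
grip_width: 0.849
grasp_force: 0.0
```

Call:
carry_out([
  {"xyz":[0,0,0],"angular":[0,0,0]},
  {"xyz":[0,0,0],"angular":[0,0,0]},
  {"xyz":[0,0,0],"angular":[0,0,0]},
  {"xyz":[0,0,0],"angular":[0,0,0]},
  {"xyz":[0,0,0],"angular":[0,0,0]},
  {"xyz":[0,0,0],"angular":[0,0,0]},
  {"xyz":[0,0,0],"angular":[0,0,0]},
], hand=0)

```text
clock: 16.4
position: [0.4588, 0.0015, 0.0155]
ee_rot: [0.53, 0.848, 0.0, 0.001]
ft_force: [-2.1, -0.8, 8.2]
grip_width: 0.421
grasp_force: 28.7
```

```bash
python3 - <<'E'
from h import *
st(); plan((.459,0,.12,116),(.523,-.144,.13,90))
E
```

```text
t16.4 [0.4588 0.0015 0.0155] yaw 115.9 F [-2.1 -0.8  8.2] w 0.421 gf 28.7
[-0.002, -0.0, -0.104] [0.1, 0.1, -0.1] rows 2.1
[-0.159, -0.006, -0.114] [0.1, 0.1, 25.9] rows 3.2
```

Call:
carry_out([
  {"xyz":[0,0,-0.04],"angular":[0,0,0]},
  {"xyz":[0,0,-0.09],"angular":[0,0,0]},
  {"xyz":[-0.03,0,-0.111],"angular":[0,0,8]},
  {"xyz":[-0.159,-0.008,-0.111],"angular":[0,0,26]},
  {"xyz":[-0.159,-0.008,-0.111],"angular":[0,0,26]},
  {"xyz":[-0.159,-0.008,-0.111],"angular":[0,0,26]},
  {"xyz":[-0.159,-0.008,-0.111],"angular":[0,0,26]},
  {"xyz":[-0.159,-0.008,-0.111],"angular":[0,0,26]},
  {"xyz":[-0.159,-0.008,-0.06],"angular":[0,0,26]},
  {"xyz":[-0.159,-0.008,-0.035],"angular":[0,0,26]},
  {"xyz":[-0.159,-0.008,-0.022],"angular":[0,0,26]},
  {"xyz":[-0.159,-0.008,-0.022],"angular":[0,0,26]},
])

```text
clock: 17.6
position: [0.5197, -0.1434, 0.0357]
ee_rot: [0.707, 0.707, -0.0, -0.001]
ft_force: [0.9, 0.8, 0.2]
grip_width: 0.418
grasp_force: 29.6
```

Call:
carry_out([
  {"xyz":[0,0,0],"angular":[0,0,0]},
  {"xyz":[0,0,0],"angular":[0,0,0]},
  {"xyz":[0,0,0],"angular":[0,0,0]},
  {"xyz":[0,0,0],"angular":[0,0,0]},
  {"xyz":[0,0,-0.015],"angular":[0,0,0]},
  {"xyz":[0,0,-0.05],"angular":[0,0,0]},
  {"xyz":[0,0,-0.09],"angular":[0,0,0]},
  {"xyz":[0,0,-0.09],"angular":[0,0,0]},
], hand=0.54)

```text
clock: 18.4
position: [0.5235, -0.1449, 0.1327]
ee_rot: [0.707, 0.707, 0.002, 0.004]
ft_force: [1.1, -0.5, 0.1]
grip_width: 0.536
grasp_force: 0.0
```

```bash
python3 - <<'E'
from h import *
st(); plan((.389,-.2255,.12,65))
E
```

```text
t18.4 [ 0.5235 -0.1449  0.1327] yaw 90.0 F [ 1.1 -0.5  0.1] w 0.536 gf 0.0
[-0.081, -0.135, 0.012] [0.5, 0.1, 25.0] rows 3.1
```

Now the bracket, gripped across its long ends.

Call:
carry_out([
  {"xyz":[-0.081,-0.134,0.012],"angular":[0,0,25]},
  {"xyz":[-0.081,-0.134,0.012],"angular":[0,0,25]},
  {"xyz":[-0.081,-0.134,0.012],"angular":[0,0,25]},
  {"xyz":[-0.081,-0.134,0.012],"angular":[0,0,25]},
  {"xyz":[-0.081,-0.134,0.012],"angular":[0,0,25]},
  {"xyz":[-0.081,-0.134,0.012],"angular":[0,0,25]},
  {"xyz":[-0.081,-0.134,0.012],"angular":[0,0,25]},
], hand=0.9)

```text
clock: 19.1
position: [0.3877, -0.2245, 0.1147]
ee_rot: [0.843, 0.538, 0.0, 0.0]
ft_force: [1.1, 0.9, 0.1]
grip_width: 0.899
grasp_force: 0.0
```

```bash
python3 - <<'E'
from h import *
st(); plan((.389,-.2255,.014,65))
S=snap('side'); T=snap('top')
i=S['img'][150:270,230:410,::-1]; t=T['img'][150:290,230:400,::-1]
cv2.imwrite('pics/a3.png',np.hstack([cv2.resize(i,None,fx=2.2,fy=2.2,interpolation=2)[:264],cv2.resize(t,None,fx=2,fy=2,interpolation=2)[:264]]))
E
```

```text
t19.1 [ 0.3877 -0.2245  0.1147] yaw 65.1 F [1.1 0.9 0.1] w 0.899 gf 0.0
[-0.0, 0.001, 0.101] [0.1, -0.0, 0.1] rows 2.0
```

View pics/a3.png

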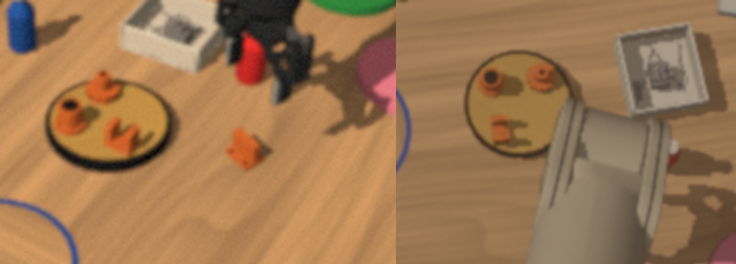

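Knob, gear, clip stand on the plate (crop right: (491,78), (541,75), (500,128)); grey print in the bin (660,75). Take the bracket.

Call:
carry_out([
  {"xyz":[0,0.001,0.05],"angular":[0,0,0]},
  {"xyz":[0,0.001,0.08],"angular":[0,0,0]},
  {"xyz":[0,0.001,0.1],"angular":[0,0,0]},
  {"xyz":[0,0.001,0.1],"angular":[0,0,0]},
  {"xyz":[0,0.001,0.1],"angular":[0,0,0]},
])

```text
clock: 19.7
position: [0.3878, -0.2255, 0.0147]
ee_rot: [0.843, 0.537, 0.0, -0.0]
ft_force: [0.5, 0.3, -0.2]
grip_width: 0.9
grasp_force: 0.0
```

Call:
carry_out([
  {"xyz":[0,0,0],"angular":[0,0,0]},
  {"xyz":[0,0,0],"angular":[0,0,0]},
  {"xyz":[0,0,0],"angular":[0,0,0]},
  {"xyz":[0,0,0],"angular":[0,0,0]},
  {"xyz":[0,0,0],"angular":[0,0,0]},
  {"xyz":[0,0,0],"angular":[0,0,0]},
  {"xyz":[0,0,0],"angular":[0,0,0]},
], hand=0)

```text
clock: 20.4
position: [0.3878, -0.2265, 0.0155]
ee_rot: [0.844, 0.537, 0.0, 0.001]
ft_force: [-2.0, 1.3, 6.2]
grip_width: 0.453
grasp_force: 29.6
```

```bash
python3 - <<'E'
from h import *
st(); plan((.523,-.214,.13,90))
E
```

```text
t20.4 [ 0.3878 -0.2265  0.0155] yaw 64.9 F [-2.   1.3  6.2] w 0.453 gf 29.6
[0.068, 0.117, -0.114] [0.1, 0.1, -25.1] rows 3.6
```

Call:
carry_out([
  {"xyz":[0,0,-0.04],"angular":[0,0,0]},
  {"xyz":[0,0,-0.09],"angular":[0,0,0]},
  {"xyz":[0.02,0.03,-0.111],"angular":[0,0,-8]},
  {"xyz":[0.068,0.116,-0.111],"angular":[0,0,-25]},
  {"xyz":[0.068,0.116,-0.111],"angular":[0,0,-25]},
  {"xyz":[0.068,0.116,-0.111],"angular":[0,0,-25]},
  {"xyz":[0.068,0.116,-0.111],"angular":[0,0,-25]},
  {"xyz":[0.068,0.116,-0.111],"angular":[0,0,-25]},
  {"xyz":[0.068,0.116,-0.06],"angular":[0,0,-25]},
  {"xyz":[0.068,0.116,-0.035],"angular":[0,0,-25]},
  {"xyz":[0.068,0.116,-0.022],"angular":[0,0,-25]},
  {"xyz":[0.068,0.116,-0.022],"angular":[0,0,-25]},
])

```text
clock: 21.6
position: [0.5197, -0.2139, 0.0358]
ee_rot: [0.708, 0.706, -0.001, -0.001]
ft_force: [-0.4, 0.4, 0.4]
grip_width: 0.457
grasp_force: 31.2
```

Call:
carry_out([
  {"xyz":[0,0,0],"angular":[0,0,0]},
  {"xyz":[0,0,0],"angular":[0,0,0]},
  {"xyz":[0,0,0],"angular":[0,0,0]},
  {"xyz":[0,0,0],"angular":[0,0,0]},
  {"xyz":[0,0,-0.015],"angular":[0,0,0]},
  {"xyz":[0,0,-0.05],"angular":[0,0,0]},
  {"xyz":[0,0,-0.09],"angular":[0,0,0]},
  {"xyz":[0,0,-0.09],"angular":[0,0,0]},
], hand=0.57)

```text
clock: 22.4
position: [0.5242, -0.2141, 0.1328]
ee_rot: [0.707, 0.707, 0.002, 0.004]
ft_force: [1.3, -0.4, -0.0]
grip_width: 0.57
grasp_force: 0.0
```

```bash
python3 - <<'E'
from h import *
st(); plan((.45,-.33,.17,90))
E
```

```text
t22.4 [ 0.5242 -0.2141  0.1328] yaw 90.0 F [ 1.3 -0.4 -0. ] w 0.570 gf 0.0
[-0.116, -0.074, -0.037] [0.5, 0.2, -0.0] rows 2.9
```

Call:
carry_out([
  {"xyz":[-0.14,-0.1,-0.1],"angular":[0,0,0]},
  {"xyz":[-0.14,-0.1,-0.1],"angular":[0,0,0]},
  {"xyz":[-0.14,-0.1,-0.1],"angular":[0,0,0]},
  {"xyz":[-0.14,-0.1,-0.1],"angular":[0,0,0]},
  {"xyz":[-0.14,-0.1,-0.1],"angular":[0,0,0]},
  {"xyz":[-0.14,-0.1,-0.1],"angular":[0,0,0]},
  {"xyz":[-0.14,-0.1,-0.1],"angular":[0,0,0]},
], hand=0.75)

```text
clock: 23.1
position: [0.4215, -0.3521, 0.2262]
ee_rot: [0.707, 0.707, 0.0, -0.0]
ft_force: [-0.4, 0.6, -0.6]
grip_width: 0.747
grasp_force: 0.0
```

```bash
python3 - <<'E'
from h import *
st(); S=snap('side'); T=snap('top')
print(brass(T,(291,201.6),34),brass(S,(279,206),38))
i=S['img'][130:300,210:400,::-1]; t=T['img'][130:290,190:400,::-1]
cv2.imwrite('pics/a4.png',np.hstack([cv2.resize(i,None,fx=2,fy=2,interpolation=2)[:320],cv2.resize(t,None,fx=2,fy=2,interpolation=2)[:320]]))
E
```

```text
t23.1 [ 0.4215 -0.3521  0.2262] yaw 90.1 F [-0.4  0.6 -0.6] w 0.747 gf 0.0
((0.5416426658630371, -0.18084001541137695), (0.10035741329193115, 0.16050556302070618), 164.3376922607422) ((0.6134583353996277, -0.20704135298728943), (0.11403869092464447, 0.2588016092777252), 42.177589416503906)
```

View pics/a4.png

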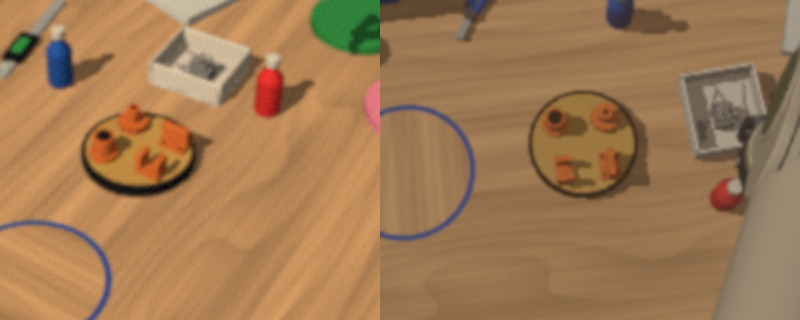

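All four parts stand on the plate (right crop (555,120),(605,115),(564,168),(609,163)), plate centre still (0.558,-0.179). Go behind it (−y side) for the push.

```bash
python3 - <<'E'
from h import *
plan((.558,-.278,.2,90),(.558,-.278,.012,90),(.558,-.278,0.001,90))
E
```

```text
[0.074, 0.137, 0.026] [-0.0, -0.1, 0.1] rows 3.1
[0.073, 0.137, 0.214] [-0.0, -0.1, 0.1] rows 3.8
[0.073, 0.137, 0.225] [-0.0, -0.1, 0.1] rows 0.2
```

Call:
carry_out([
  {"xyz":[0.073,0.137,0.026],"angular":[0,0,0]},
  {"xyz":[0.073,0.137,0.026],"angular":[0,0,0]},
  {"xyz":[0.073,0.137,0.026],"angular":[0,0,0]},
  {"xyz":[0.073,0.137,0.026],"angular":[0,0,0]},
  {"xyz":[0.073,0.137,0.026],"angular":[0,0,0]},
  {"xyz":[0.073,0.137,0.08],"angular":[0,0,0]},
  {"xyz":[0.073,0.137,0.13],"angular":[0,0,0]},
  {"xyz":[0.073,0.137,0.17],"angular":[0,0,0]},
  {"xyz":[0.073,0.137,0.2],"angular":[0,0,0]},
  {"xyz":[0.073,0.137,0.214],"angular":[0,0,0]},
  {"xyz":[0.073,0.137,0.22],"angular":[0,0,0]},
  {"xyz":[0.073,0.137,0.22],"angular":[0,0,0]},
])

```text
clock: 24.4
position: [0.5581, -0.2811, 0.007]
ee_rot: [0.708, 0.707, 0.0, 0.0]
ft_force: [0.1, 1.0, -0.1]
grip_width: 0.749
grasp_force: 0.0
```

Call:
carry_out([
  {"xyz":[0,0,0.002],"angular":[0,0,0]},
  {"xyz":[0,0,0.004],"angular":[0,0,0]},
  {"xyz":[0,0,0.004],"angular":[0,0,0]},
])

```text
clock: 24.7
position: [0.5583, -0.2808, 0.003]
ee_rot: [0.707, 0.707, 0.0, 0.001]
ft_force: [0.3, -0.1, -0.2]
grip_width: 0.75
grasp_force: 0.0
```

```bash
python3 - <<'E'
from h import *
st(); S=snap('side'); i=S['img'][110:240,230:390,::-1]
cv2.imwrite('pics/a5.png',cv2.resize(i,None,fx=4,fy=4,interpolation=2))
E
```

```text
t24.7 [ 0.5583 -0.2808  0.003 ] yaw 90.0 F [ 0.3 -0.1 -0.2] w 0.750 gf 0.0
```

View pics/a5.png

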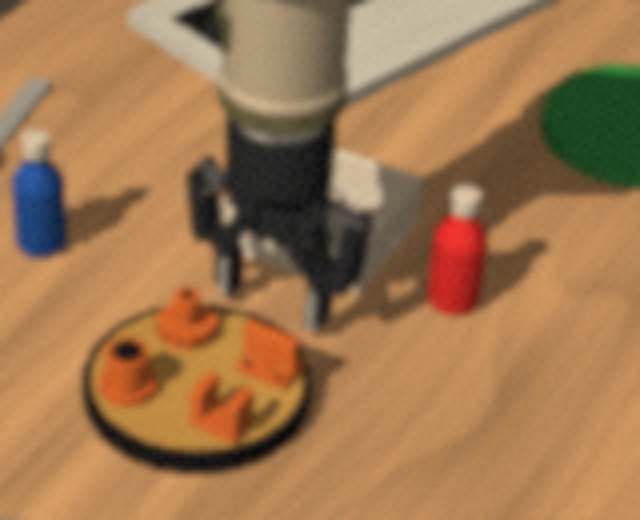

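Call:
carry_out([
  {"xyz":[0.002,0,0.003],"angular":[0,0,0]},
  {"xyz":[0.005,0,0.003],"angular":[0,0,0]},
  {"xyz":[0.008,0,0.003],"angular":[0,0,0]},
  {"xyz":[0.011,0,0.003],"angular":[0,0,0]},
  {"xyz":[0.014,0,0.003],"angular":[0,0,0]},
  {"xyz":[0.017,0,0.003],"angular":[0,0,0]},
  {"xyz":[0.02,0,0.003],"angular":[0,0,0]},
  {"xyz":[0.023,0,0.003],"angular":[0,0,0]},
  {"xyz":[0.027,0,0.003],"angular":[0,0,0]},
  {"xyz":[0.031,0,0.003],"angular":[0,0,0]},
  {"xyz":[0.035,0,0.003],"angular":[0,0,0]},
  {"xyz":[0.039,0,0.003],"angular":[0,0,0]},
])

```text
clock: 25.95
position: [0.5579, -0.2413, -0.0006]
ee_rot: [0.707, 0.707, -0.0, 0.0]
ft_force: [-1.3, -4.0, 0.0]
grip_width: 0.748
grasp_force: 1.7
```

```bash
python3 - <<'E'
from h import *
st(); S=snap('side'); T=snap('top'); st()
i=S['img'][130:270,210:370,::-1]; t=T['img'][130:270,200:360,::-1]
cv2.imwrite('pics/a6.png',np.hstack([cv2.resize(x,None,fx=2.5,fy=2.5,interpolation=2) for x in (i,t)]))
E
```

```text
t25.9 [ 0.5579 -0.2413 -0.0006] yaw 90.0 F [-1.3 -4.   0. ] w 0.748 gf 1.7
t26.1 [ 0.5581 -0.2405 -0.0007] yaw 90.0 F [-1.1 -0.9 -0.1] w 0.752 gf 0.3
```

View pics/a6.png

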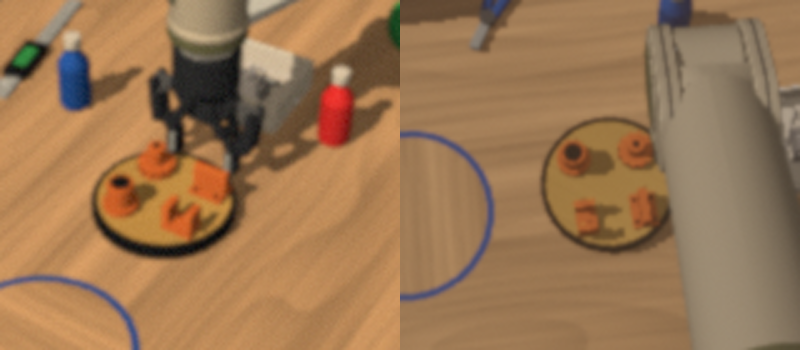

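Call:
carry_out([
  {"xyz":[0.004,0,0],"angular":[0,0,0]},
  {"xyz":[0.009,0,0],"angular":[0,0,0]},
  {"xyz":[0.015,0,0],"angular":[0,0,0]},
  {"xyz":[0.022,0,0],"angular":[0,0,0]},
  {"xyz":[0.029,-0.001,0],"angular":[0,0,0]},
  {"xyz":[0.036,-0.001,0],"angular":[0,0,0]},
  {"xyz":[0.043,-0.001,0],"angular":[0,0,0]},
  {"xyz":[0.05,-0.001,0],"angular":[0,0,0]},
  {"xyz":[0.057,-0.001,0],"angular":[0,0,0]},
  {"xyz":[0.064,-0.002,0],"angular":[0,0,0]},
  {"xyz":[0.071,-0.002,0],"angular":[0,0,0]},
  {"xyz":[0.078,-0.002,0],"angular":[0,0,0]},
])

```text
clock: 27.25
position: [0.556, -0.163, -0.0007]
ee_rot: [0.707, 0.707, -0.0, -0.0]
ft_force: [-0.3, -3.3, 1.0]
grip_width: 0.751
grasp_force: 1.7
```

Call:
carry_out([
  {"xyz":[0.007,0,0],"angular":[0,0,0]},
  {"xyz":[0.014,0,0],"angular":[0,0,0]},
  {"xyz":[0.021,0,0],"angular":[0,0,0]},
  {"xyz":[0.028,0,0],"angular":[0,0,0]},
  {"xyz":[0.035,-0.001,0],"angular":[0,0,0]},
  {"xyz":[0.042,-0.001,0],"angular":[0,0,0]},
  {"xyz":[0.049,-0.001,0],"angular":[0,0,0]},
  {"xyz":[0.056,-0.001,0],"angular":[0,0,0]},
  {"xyz":[0.063,-0.001,0],"angular":[0,0,0]},
  {"xyz":[0.07,-0.002,0],"angular":[0,0,0]},
  {"xyz":[0.076,-0.002,0],"angular":[0,0,0]},
  {"xyz":[0.08,-0.002,0],"angular":[0,0,0]},
])

```text
clock: 28.45
position: [0.554, -0.0828, -0.0007]
ee_rot: [0.707, 0.707, -0.0, -0.0]
ft_force: [-0.5, -4.2, 0.0]
grip_width: 0.75
grasp_force: 1.7
```

```bash
python3 - <<'E'
from h import *
st(); S=snap('side'); T=snap('top'); st()
i=S['img'][180:340,160:320,::-1]; t=T['img'][130:290,150:310,::-1]
cv2.imwrite('pics/a7.png',np.hstack([cv2.resize(x,None,fx=2.5,fy=2.5,interpolation=2) for x in (i,t)]))
E
```

```text
t28.4 [ 0.554  -0.0828 -0.0007] yaw 90.0 F [-0.5 -4.2  0. ] w 0.750 gf 1.7
t28.6 [ 0.554  -0.0824 -0.0007] yaw 90.0 F [ 0.9 -0.5  0.4] w 0.750 gf 0.0
```

View pics/a7.png

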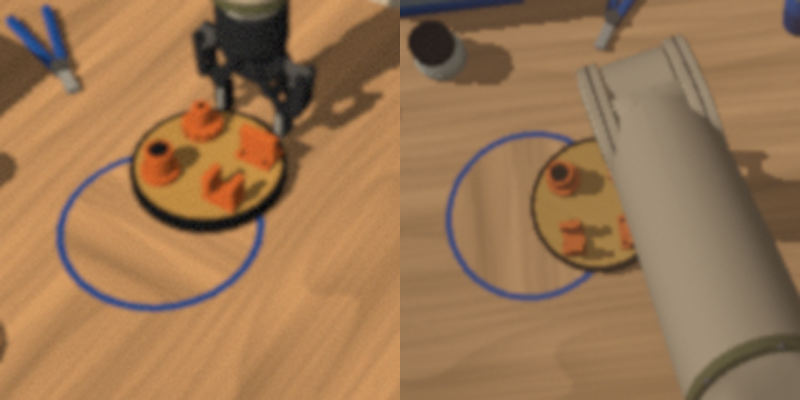

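```bash
python3 - <<'E'
from h import *
T=snap('top'); print(onz(T,229.4,211.6,.018),onz(T,284,203.4,.018),onz(T,291.25,201.75,.018)); print(brass(snap('side'),(160+207/2.5,180+165/2.5),36))
E
```

```text
[5.49271461e-01 4.58471428e-04 1.80000000e-02] [ 0.55347875 -0.15896715  0.018     ] [ 0.55570066 -0.18045256  0.018     ]
((0.5354536771774292, -0.0049612559378147125), (0.10447651147842407, 0.17727155983448029), 167.3279266357422)
```

Call:
carry_out([
  {"xyz":[0.005,0,0],"angular":[0,0,0]},
  {"xyz":[0.011,0,0],"angular":[0,0,0]},
  {"xyz":[0.018,0,0],"angular":[0,0,0]},
  {"xyz":[0.025,0,0],"angular":[0,0,0]},
  {"xyz":[0.032,0.001,0],"angular":[0,0,0]},
  {"xyz":[0.039,0.001,0],"angular":[0,0,0]},
  {"xyz":[0.046,0.001,0],"angular":[0,0,0]},
  {"xyz":[0.053,0.001,0],"angular":[0,0,0]},
  {"xyz":[0.06,0.001,0],"angular":[0,0,0]},
  {"xyz":[0.067,0.001,0],"angular":[0,0,0]},
  {"xyz":[0.074,0.001,0],"angular":[0,0,0]},
  {"xyz":[0.079,0.001,0],"angular":[0,0,0]},
])

```text
clock: 29.85
position: [0.5551, -0.0037, -0.0007]
ee_rot: [0.707, 0.707, 0.0, -0.0]
ft_force: [0.0, -2.0, -1.1]
grip_width: 0.748
grasp_force: 1.2
```

Call:
carry_out([
  {"xyz":[0.001,0,0],"angular":[0,0,0]},
  {"xyz":[0.001,0,0],"angular":[0,0,0]},
  {"xyz":[0.001,0,0],"angular":[0,0,0]},
  {"xyz":[0.001,0,0],"angular":[0,0,0]},
  {"xyz":[-0.015,0,0],"angular":[0,0,0]},
  {"xyz":[-0.03,0,0],"angular":[0,0,0]},
  {"xyz":[-0.04,0,-0.03],"angular":[0,0,0]},
  {"xyz":[-0.06,0,-0.08],"angular":[0,0,0]},
  {"xyz":[-0.1,0,-0.12],"angular":[0,0,0]},
  {"xyz":[-0.14,0,-0.15],"angular":[0,0,0]},
  {"xyz":[-0.19,0,-0.17],"angular":[0,0,0]},
  {"xyz":[-0.23,0,-0.17],"angular":[0,0,0]},
])

```text
clock: 31.05
position: [0.5559, -0.2341, 0.1725]
ee_rot: [0.707, 0.707, 0.001, 0.002]
ft_force: [1.4, -0.2, 0.2]
grip_width: 0.749
grasp_force: 0.0
```

```bash
python3 - <<'E'
from h import *
st(); S=snap('side'); T=snap('top'); st()
i=S['img'][180:340,160:320,::-1]; t=T['img'][130:290,130:290,::-1]
cv2.imwrite('pics/a8.png',np.hstack([cv2.resize(x,None,fx=2.5,fy=2.5,interpolation=2) for x in (i,t)]))
for n,c in(('top',T),('side',S)):
  for ce,a,p in blobs(c,'red')[:3]: 
    W=np.array([onz(c,u,v,.03)[:2] for u,v in p]); print(n,ce,a,np.round(W.mean(0),4))
  cw=[x for x in blobs(c,'white',amin=4) if x[1]<80]
  for x in cw:
    g=onz(c,*x[0],.09)[:2]
    if abs(g[0]-.45)<.06 and abs(g[1]+.36)<.06: print(n,'cap',x[0],x[1],np.round(g,4))
E
```

```text
t31.1 [ 0.5559 -0.2341  0.1725] yaw 90.0 F [ 1.4 -0.2  0.2] w 0.749 gf 0.0
t31.1 [ 0.5534 -0.2418  0.1697] yaw 89.3 F [-0.7  0.1 -0.3] w 0.743 gf 0.0
side [344.03030303 175.71590909] 264 [ 0.4562 -0.3749]
```

View pics/a8.png

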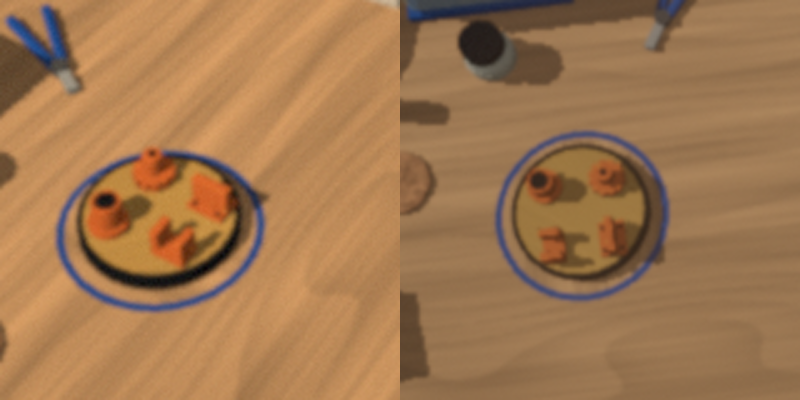

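Plate sits centred in the ring with all four parts upright (right crop plate (581,212), ring (582,215)). Now localise the red bottle.

```bash
python3 - <<'E'
from h import *
T=snap('top');S=snap('side')
print(onz(T,367.4,223.4,.1),onz(T,361,229,.02))
for x,y in((.452,-.365),(.452,-.36),(.447,-.36),(.452,-.37)):
    print(x,y,[np.round(proj(S,(x,y,z)),1) for z in(0,.1)],[np.round(proj(T,(x,y,z)),1) for z in(0,.1)])
i=S['img'][140:200,310:380]; hsv=cv2.cvtColor(i,cv2.COLOR_RGB2HSV).astype(int)
m=((hsv[...,0]<5)|(hsv[...,0]>172))&(hsv[...,1]>150)
for r in range(0,60,3):
    q=np.where(m[r])[0]; print(r+140,(q.min()+310,q.max()+310) if len(q) else '')
E
```

```text
[ 0.45151231 -0.36962494  0.1       ] [ 0.45078862 -0.36710008  0.02      ]
0.452 -0.365 [array([342.8, 185.8]), array([346.3, 158.5])] [array([358.9, 229.9]), array([365.7, 223.4])]
0.452 -0.36 [array([342. , 186.7]), array([345.5, 159.4])] [array([357.2, 230.1]), array([363.8, 223.7])]
0.447 -0.36 [array([343.6, 187.3]), array([347.1, 160. ])] [array([357.5, 231.8]), array([364.1, 225.5])]
0.452 -0.37 [array([343.5, 184.9]), array([347.1, 157.6])] [array([360.7, 229.7]), array([367.5, 223.2])]
140 
143 
146 
149 
152 
155 
158 
161 
164 (np.int64(342), np.int64(344))
167 (np.int64(340), np.int64(350))
170 (np.int64(339), np.int64(351))
173 (np.int64(339), np.int64(350))
176 (np.int64(338), np.int64(350))
179 (np.int64(338), np.int64(349))
182 (np.int64(338), np.int64(349))
185 (np.int64(338), np.int64(348))
188 
191 
194 
197
```

```bash
python3 - <<'E'
from h import *
st(); plan((.451,-.368,.17,90),(.451,-.368,.034,90))
E
```

```text
t31.2 [ 0.5543 -0.2338  0.1688] yaw 89.7 F [0.5 0.5 0. ] w 0.748 gf 0.0
[-0.135, -0.103, -0.001] [-0.0, -0.0, -0.3] rows 3.4
[-0.135, -0.103, 0.135] [-0.0, -0.0, -0.3] rows 2.7
```

Call:
carry_out([
  {"xyz":[-0.135,-0.103,0],"angular":[0,0,0]},
  {"xyz":[-0.135,-0.103,0],"angular":[0,0,0]},
  {"xyz":[-0.135,-0.103,0],"angular":[0,0,0]},
  {"xyz":[-0.135,-0.103,0],"angular":[0,0,0]},
  {"xyz":[-0.135,-0.103,0],"angular":[0,0,0]},
  {"xyz":[-0.135,-0.103,0],"angular":[0,0,0]},
], hand=0.78)

```text
clock: 31.85
position: [0.4524, -0.3654, 0.1689]
ee_rot: [0.707, 0.707, 0.0, -0.0]
ft_force: [0.2, 0.4, -1.0]
grip_width: 0.776
grasp_force: 0.0
```

```bash
python3 - <<'E'
from h import *
st(); plan((.451,-.368,.034,90))
S=snap('side'); i=S['img'][90:200,290:400,::-1]
cv2.imwrite('pics/a9.png',cv2.resize(i,None,fx=4,fy=4,interpolation=2))
E
```

```text
t31.9 [ 0.4524 -0.3654  0.1689] yaw 90.0 F [ 0.2  0.4 -1. ] w 0.776 gf 0.0
[-0.003, -0.001, 0.135] [0.0, -0.0, 0.0] rows 2.7
```

View pics/a9.png

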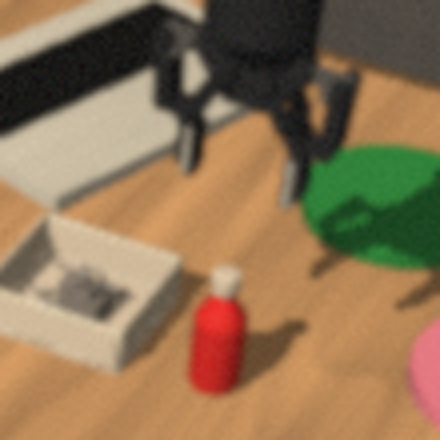

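Fingertips (190,165)/(290,200) straddle the bottle axis extended from (216,388)-(230,270); descend.

Call:
carry_out([
  {"xyz":[-0.002,-0.001,0.04],"angular":[0,0,0]},
  {"xyz":[-0.002,-0.001,0.07],"angular":[0,0,0]},
  {"xyz":[-0.002,-0.001,0.1],"angular":[0,0,0]},
  {"xyz":[-0.002,-0.001,0.12],"angular":[0,0,0]},
  {"xyz":[-0.002,-0.001,0.135],"angular":[0,0,0]},
  {"xyz":[-0.002,-0.001,0.135],"angular":[0,0,0]},
])

```text
clock: 32.5
position: [0.451, -0.3667, 0.0323]
ee_rot: [0.707, 0.708, 0.0, -0.002]
ft_force: [-0.7, -0.1, 0.4]
grip_width: 0.778
grasp_force: 0.0
```

Call:
carry_out([
  {"xyz":[0,0,0],"angular":[0,0,0]},
  {"xyz":[0,0,0],"angular":[0,0,0]},
  {"xyz":[0,0,0],"angular":[0,0,0]},
  {"xyz":[0,0,0],"angular":[0,0,0]},
  {"xyz":[0,0,0],"angular":[0,0,0]},
  {"xyz":[0,0,0],"angular":[0,0,0]},
  {"xyz":[0,0,0],"angular":[0,0,0]},
], hand=0, grip_force=50)

```text
clock: 33.2
position: [0.4521, -0.3692, 0.0356]
ee_rot: [0.707, 0.707, 0.0, 0.001]
ft_force: [1.6, 0.9, 6.5]
grip_width: 0.447
grasp_force: 50.3
```

Call:
carry_out([
  {"xyz":[0,0,-0.03],"angular":[0,0,0]},
  {"xyz":[0,0,-0.07],"angular":[0,0,0]},
  {"xyz":[0,0,-0.12],"angular":[0,0,0]},
  {"xyz":[0,0,-0.17],"angular":[0,0,0]},
  {"xyz":[0,0,-0.19],"angular":[0,0,0]},
  {"xyz":[0,0,-0.19],"angular":[0,0,0]},
])

```text
clock: 33.8
position: [0.4521, -0.3697, 0.2281]
ee_rot: [0.707, 0.707, -0.0, 0.003]
ft_force: [0.1, 0.5, -1.5]
grip_width: 0.447
grasp_force: 50.8
```

```bash
python3 - <<'E'
from h import *
st(); plan((.442,.372,.22,90))
S=snap('side'); T=snap('top')
# pad centre by yellow mask
for n,c,pt in(('top',T,(134*.7,375.5*.7)),('side',S,(250*.7,531*.7))):
    b=blobs(c,'brass',pt,30)[0]; W=np.array([onz(c,u,v,.07)[:2] for u,v in b[2]],np.float32)
    print(n,W.mean(0),(W.min(0)+W.max(0))/2,np.ptp(W,0))
# coaster: brownish red disc vs wood
for n,c,pt in(('top',T,(185*.7,290*.7)),('side',S,(205*.7,456*.7))):
    lab=cv2.cvtColor(c['img'],cv2.COLOR_RGB2LAB).astype(int); w=np.zeros(lab.shape[:2],np.uint8); cv2.circle(w,(int(pt[0]),int(pt[1])),24,1,-1)
    bg=np.median(lab[w>0],0); L=lab; a=L[...,1]-128; bb=L[...,2]-128; hue=np.arctan2(bb,a); 
    v=hue[w>0].astype(np.float32); th=(np.percentile(v,10)+np.percentile(v,90))/2
    m=cv2.morphologyEx(((hue<th)&(w>0)).astype(np.uint8),cv2.MORPH_OPEN,np.ones((3,3))); m=cv2.morphologyEx(m,cv2.MORPH_CLOSE,np.ones((5,5)))
    k,l,s,_=cv2.connectedComponentsWithStats(m); i=1+np.argmax(s[1:,4]); W=np.array([onz(c,u,vv,.006)[:2] for u,vv in np.argwhere(l==i)[:,::-1]],np.float32)
    print('coaster',n,W.mean(0),(W.min(0)+W.max(0))/2,np.ptp(W,0))
E
```

```text
t33.8 [ 0.4521 -0.3697  0.2281] yaw 89.9 F [ 0.1  0.5 -1.5] w 0.447 gf 50.8
[0.742, -0.011, 0.005] [0.3, 0.3, -0.1] rows 14.8
top [0.44355264 0.37102884] [0.4432057  0.37095788] [0.05440563 0.05135828]
side [0.4445167  0.37157536] [0.44523054 0.3709082 ] [0.05698851 0.05688193]
coaster top [0.6158702  0.29091823] [0.6164524  0.29011065] [0.07639718 0.07926181]
coaster side [0.6160928  0.29431033] [0.616662   0.29426956] [0.07650316 0.07589787]
```

Call:
carry_out([
  {"xyz":[0.04,0.01,0],"angular":[0,0,0]},
  {"xyz":[0.09,0.03,0],"angular":[0,0,0]},
  {"xyz":[0.14,0.04,0],"angular":[0,0,0]},
  {"xyz":[0.19,0.05,0],"angular":[0,0,0]},
  {"xyz":[0.24,0.05,0],"angular":[0,0,0]},
  {"xyz":[0.29,0.05,0],"angular":[0,0,0]},
  {"xyz":[0.34,0.05,0],"angular":[0,0,0]},
  {"xyz":[0.39,0.05,0],"angular":[0,0,0]},
  {"xyz":[0.44,0.05,0],"angular":[0,0,0]},
  {"xyz":[0.48,0.05,0],"angular":[0,0,0]},
  {"xyz":[0.52,0.05,0],"angular":[0,0,0]},
  {"xyz":[0.52,0.05,0],"angular":[0,0,0]},
])

```text
clock: 35.1
position: [0.499, 0.1573, 0.2227]
ee_rot: [0.704, 0.71, 0.0, -0.002]
ft_force: [0.5, -0.8, -1.9]
grip_width: 0.451
grasp_force: 50.7
```

```bash
python3 - <<'E'
from h import *
st(); plan((.444,.371,.22,90),(.444,.371,.113,90))
E
```

```text
t35.1 [0.499  0.1573 0.2227] yaw 90.5 F [ 0.5 -0.8 -1.9] w 0.451 gf 50.7
[0.214, -0.053, 0.003] [-0.1, -0.1, 0.5] rows 4.4
[0.214, -0.053, 0.11] [-0.1, -0.1, 0.5] rows 2.1
```

Call:
carry_out([
  {"xyz":[0.216,-0.055,0],"angular":[0,0,0]},
  {"xyz":[0.216,-0.055,0],"angular":[0,0,0]},
  {"xyz":[0.216,-0.055,0],"angular":[0,0,0]},
  {"xyz":[0.216,-0.055,0],"angular":[0,0,0]},
  {"xyz":[0.216,-0.055,0],"angular":[0,0,0]},
  {"xyz":[0.216,-0.055,0],"angular":[0,0,0]},
  {"xyz":[0.216,-0.055,0],"angular":[0,0,0]},
  {"xyz":[0.216,-0.055,0],"angular":[0,0,0]},
])

```text
clock: 35.9
position: [0.4471, 0.3656, 0.223]
ee_rot: [0.708, 0.706, -0.001, 0.0]
ft_force: [0.2, -0.6, -0.6]
grip_width: 0.453
grasp_force: 50.7
```

```bash
python3 - <<'E'
from h import *
st(); st(); plan((.444,.371,.113,90),(.444,.371,.0956,90))
S=snap('side'); T=snap('top')
i=S['img'][250:420,100:270,::-1]; t=T['img'][200:320,40:160,::-1]
cv2.imwrite('pics/a10.png',np.hstack([cv2.resize(x,(400,400),interpolation=2) for x in (i,t)]))
E
```

```text
t35.9 [0.4471 0.3656 0.223 ] yaw 89.9 F [ 0.2 -0.6 -0.6] w 0.453 gf 50.7
t35.9 [0.4471 0.3656 0.223 ] yaw 89.9 F [ 0.2 -0.6 -0.6] w 0.453 gf 50.7
[0.006, -0.003, 0.11] [-0.1, 0.1, -0.1] rows 2.2
[0.006, -0.003, 0.127] [-0.1, 0.1, -0.1] rows 0.3
```

View pics/a10.png

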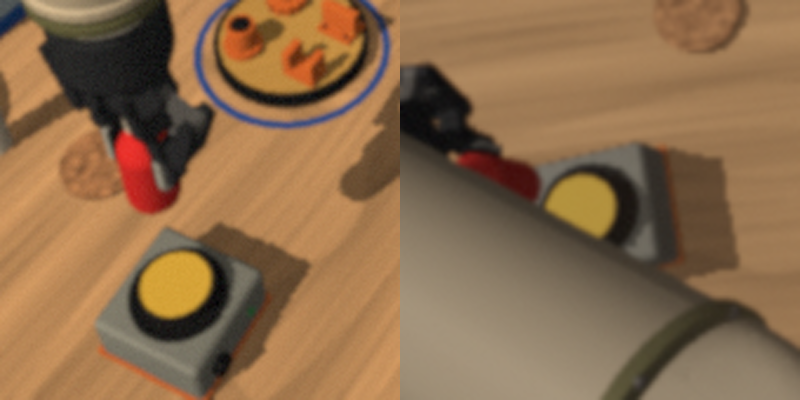

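Call:
carry_out([
  {"xyz":[0.004,-0.003,0.04],"angular":[0,0,0]},
  {"xyz":[0.004,-0.003,0.08],"angular":[0,0,0]},
  {"xyz":[0.004,-0.003,0.1],"angular":[0,0,0]},
  {"xyz":[0.004,-0.003,0.11],"angular":[0,0,0]},
  {"xyz":[0.004,-0.003,0.114],"angular":[0,0,0]},
  {"xyz":[0.004,-0.003,0.118],"angular":[0,0,0]},
  {"xyz":[0.004,-0.003,0.121],"angular":[0,0,0]},
  {"xyz":[0.004,-0.003,0.124],"angular":[0,0,0]},
  {"xyz":[0.004,-0.003,0.124],"angular":[0,0,0]},
])

```text
clock: 36.9
position: [0.4441, 0.3715, 0.1008]
ee_rot: [0.707, 0.707, 0.001, 0.0]
ft_force: [1.5, -0.9, 4.0]
grip_width: 0.45
grasp_force: 51.2
```

Call:
carry_out([
  {"xyz":[0,0,0.002],"angular":[0,0,0]},
  {"xyz":[0,0,0.004],"angular":[0,0,0]},
  {"xyz":[0,0,0.005],"angular":[0,0,0]},
  {"xyz":[0,0,0.005],"angular":[0,0,0]},
])

```text
clock: 37.3
position: [0.4442, 0.3717, 0.0961]
ee_rot: [0.707, 0.707, 0.001, 0.0]
ft_force: [0.7, -1.1, 7.9]
grip_width: 0.453
grasp_force: 51.4
```

Call:
carry_out([
  {"xyz":[0,0,0.001],"angular":[0,0,0]},
  {"xyz":[0,0,0.002],"angular":[0,0,0]},
  {"xyz":[0,0,0.003],"angular":[0,0,0]},
  {"xyz":[0,0,0.003],"angular":[0,0,0]},
])

```text
clock: 37.7
position: [0.4448, 0.3724, 0.095]
ee_rot: [0.708, 0.707, 0.002, 0.001]
ft_force: [-1.9, -4.2, 23.0]
grip_width: 0.45
grasp_force: 50.9
```

Force jumped to 23 N: hard stop reached, pad fully down. Hold 2.4 s, then rise.

Call:
carry_out([
  {"xyz":[0,0,0],"angular":[0,0,0]},
  {"xyz":[0,0,0],"angular":[0,0,0]},
  {"xyz":[0,0,0],"angular":[0,0,0]},
  {"xyz":[0,0,0],"angular":[0,0,0]},
  {"xyz":[0,0,0],"angular":[0,0,0]},
  {"xyz":[0,0,0],"angular":[0,0,0]},
  {"xyz":[0,0,0],"angular":[0,0,0]},
  {"xyz":[0,0,0],"angular":[0,0,0]},
  {"xyz":[0,0,0],"angular":[0,0,0]},
  {"xyz":[0,0,0],"angular":[0,0,0]},
  {"xyz":[0,0,0],"angular":[0,0,0]},
  {"xyz":[0,0,0],"angular":[0,0,0]},
])

```text
clock: 38.9
position: [0.4448, 0.3723, 0.095]
ee_rot: [0.708, 0.707, 0.002, 0.001]
ft_force: [-2.3, -4.7, 23.1]
grip_width: 0.45
grasp_force: 50.9
```

Call:
carry_out([
  {"xyz":[0,0,0],"angular":[0,0,0]},
  {"xyz":[0,0,0],"angular":[0,0,0]},
  {"xyz":[0,0,0],"angular":[0,0,0]},
  {"xyz":[0,0,0],"angular":[0,0,0]},
  {"xyz":[0,0,0],"angular":[0,0,0]},
  {"xyz":[0,0,0],"angular":[0,0,0]},
  {"xyz":[0,0,0],"angular":[0,0,0]},
  {"xyz":[0,0,0],"angular":[0,0,0]},
  {"xyz":[0,0,0],"angular":[0,0,0]},
  {"xyz":[0,0,0],"angular":[0,0,0]},
  {"xyz":[0,0,0],"angular":[0,0,0]},
  {"xyz":[0,0,0],"angular":[0,0,0]},
])

```text
clock: 40.1
position: [0.4448, 0.3723, 0.095]
ee_rot: [0.708, 0.707, 0.002, 0.001]
ft_force: [-1.7, -4.3, 23.2]
grip_width: 0.448
grasp_force: 50.9
```

Call:
carry_out([
  {"xyz":[0,0,-0.01],"angular":[0,0,0]},
  {"xyz":[0,0,-0.02],"angular":[0,0,0]},
  {"xyz":[0,0,-0.04],"angular":[0,0,0]},
  {"xyz":[0,0,-0.06],"angular":[0,0,0]},
  {"xyz":[0,0,-0.08],"angular":[0,0,0]},
  {"xyz":[0,0,-0.08],"angular":[0,0,0]},
  {"xyz":[0,0,-0.08],"angular":[0,0,0]},
])

```text
clock: 40.8
position: [0.4433, 0.371, 0.1716]
ee_rot: [0.707, 0.707, -0.0, 0.0]
ft_force: [-0.2, 0.2, -2.0]
grip_width: 0.455
grasp_force: 50.3
```

```bash
python3 - <<'E'
from h import *
st(); plan((.616,.2925,.17,90),(.616,.2925,.0425,90))
E
```

```text
t40.8 [0.4433 0.371  0.1716] yaw 90.0 F [-0.2  0.2 -2. ] w 0.455 gf 50.3
[-0.078, 0.173, 0.002] [-0.0, 0.0, -0.0] rows 3.8
[-0.078, 0.173, 0.129] [-0.0, 0.0, -0.0] rows 2.5
```

```bash
python3 - <<'E'
from h import *
T=snap('top');S=snap('side'); print(onz(T,165*.7,248*.7,0.0),onz(S,143*.7,449*.7,0.0),onz(S,128*.7,408*.7,0.08),onz(T,149*.7,233*.7,0.08))
E
```

```text
[0.71277178 0.32973325 0.        ] [0.70868298 0.33413182 0.        ] [0.72464626 0.32304414 0.08      ] [0.71823991 0.32951506 0.08      ]
```

Call:
carry_out([
  {"xyz":[-0.078,0.173,0],"angular":[0,0,0]},
  {"xyz":[-0.078,0.173,0],"angular":[0,0,0]},
  {"xyz":[-0.078,0.173,0],"angular":[0,0,0]},
  {"xyz":[-0.078,0.173,0],"angular":[0,0,0]},
  {"xyz":[-0.078,0.173,0],"angular":[0,0,0]},
  {"xyz":[-0.078,0.173,0],"angular":[0,0,0]},
  {"xyz":[-0.078,0.173,0],"angular":[0,0,0]},
  {"xyz":[-0.078,0.173,0],"angular":[0,0,0]},
])

```text
clock: 41.7
position: [0.6152, 0.2941, 0.172]
ee_rot: [0.707, 0.708, -0.0, -0.0]
ft_force: [-0.0, 0.9, 0.1]
grip_width: 0.452
grasp_force: 50.4
```

```bash
python3 - <<'E'
from h import *
st(); plan((.616,.2925,.043,90))
E
```

```text
t41.7 [0.6152 0.2941 0.172 ] yaw 90.1 F [-0.   0.9  0.1] w 0.452 gf 50.4
[-0.002, 0.001, 0.129] [-0.0, 0.0, 0.1] rows 2.6
```

Stick at x≈0.71, 10 cm away – clear. Lower onto the coaster and release.

Call:
carry_out([
  {"xyz":[-0.001,0,0.04],"angular":[0,0,0]},
  {"xyz":[-0.001,0,0.08],"angular":[0,0,0]},
  {"xyz":[-0.001,0,0.105],"angular":[0,0,0]},
  {"xyz":[-0.001,0,0.118],"angular":[0,0,0]},
  {"xyz":[-0.001,0,0.125],"angular":[0,0,0]},
  {"xyz":[-0.001,0,0.129],"angular":[0,0,0]},
  {"xyz":[-0.001,0,0.129],"angular":[0,0,0]},
  {"xyz":[-0.001,0,0.129],"angular":[0,0,0]},
])

```text
clock: 42.5
position: [0.617, 0.2924, 0.0443]
ee_rot: [0.707, 0.707, 0.001, 0.0]
ft_force: [1.3, 0.5, -1.1]
grip_width: 0.451
grasp_force: 50.5
```

Call:
carry_out([
  {"xyz":[0,0,0.001],"angular":[0,0,0]},
  {"xyz":[0,0,0.001],"angular":[0,0,0]},
])

```text
clock: 42.7
position: [0.6167, 0.2921, 0.0425]
ee_rot: [0.707, 0.707, 0.0, 0.0]
ft_force: [-0.0, 0.1, -1.5]
grip_width: 0.451
grasp_force: 50.5
```

Call:
carry_out([
  {"xyz":[0,0,0.001],"angular":[0,0,0]},
  {"xyz":[0,0,0.001],"angular":[0,0,0]},
])

```text
clock: 42.9
position: [0.6167, 0.2921, 0.0414]
ee_rot: [0.707, 0.707, 0.0, 0.0]
ft_force: [0.1, -0.2, 1.3]
grip_width: 0.452
grasp_force: 50.7
```

Call:
carry_out([
  {"xyz":[0,0,0],"angular":[0,0,0]},
  {"xyz":[0,0,0],"angular":[0,0,0]},
  {"xyz":[0,0,0],"angular":[0,0,0]},
  {"xyz":[0,0,0],"angular":[0,0,0]},
  {"xyz":[0,0,0],"angular":[0,0,0]},
  {"xyz":[0,0,-0.02],"angular":[0,0,0]},
  {"xyz":[0,0,-0.06],"angular":[0,0,0]},
  {"xyz":[0,0,-0.11],"angular":[0,0,0]},
  {"xyz":[0,0,-0.16],"angular":[0,0,0]},
  {"xyz":[0,0,-0.16],"angular":[0,0,0]},
], hand=0.75)

```text
clock: 43.9
position: [0.6184, 0.2946, 0.2109]
ee_rot: [0.707, 0.707, 0.006, 0.002]
ft_force: [0.8, -0.2, 0.0]
grip_width: 0.748
grasp_force: 0.0
```

Call:
carry_out([
  {"xyz":[0.04,-0.16,0],"angular":[0,0,0]},
  {"xyz":[0.04,-0.16,0],"angular":[0,0,0]},
  {"xyz":[0.04,-0.16,0],"angular":[0,0,0]},
  {"xyz":[0.04,-0.16,0],"angular":[0,0,0]},
  {"xyz":[0.04,-0.16,0],"angular":[0,0,0]},
  {"xyz":[0.04,-0.16,0],"angular":[0,0,0]},
])

```text
clock: 44.5
position: [0.4575, 0.3318, 0.2019]
ee_rot: [0.708, 0.707, 0.001, 0.001]
ft_force: [0.9, -1.0, -0.3]
grip_width: 0.751
grasp_force: 0.0
```

```bash
python3 - <<'E'
from h import *
st(); S=snap('side'); T=snap('top')
cv2.imwrite('pics/a11.png',np.vstack([cv2.resize(T['img'][110:300,90:420,::-1],(520,300),interpolation=2),cv2.resize(S['img'][110:410,40:400,::-1][:208],(520,300),interpolation=2)]))
E
```

```text
t44.5 [0.4575 0.3318 0.2019] yaw 89.9 F [ 0.9 -1.  -0.3] w 0.751 gf 0.0
```

View pics/a11.png

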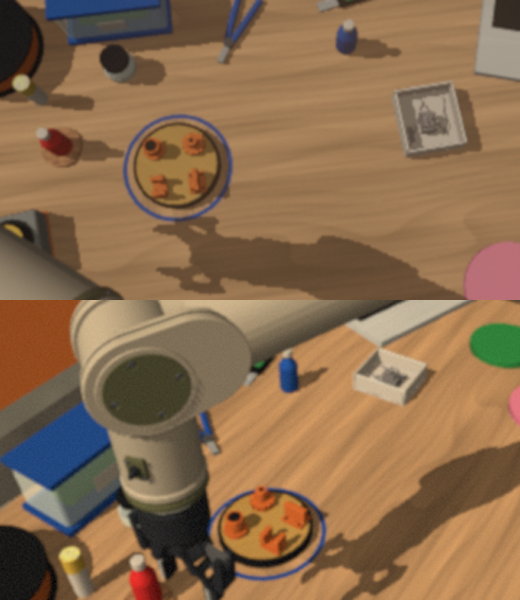

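Final view: red bottle upright on the coaster (60,145), the plate with four parts in the ring (178,165), the grey print in the bin (430,120). Hand in.

```bash
python3 -c "
from h import *
print(hand_in())"
```

```text
the job is handed in; nothing more can be done
None
```

The job is handed in, though no verdict came back. In the last pictures all four orange parts stood on the plate in the ring, the grey print was in the bin, and the red bottle stood on the coaster after about 2.5 s held at the pad's hard stop.

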